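# Open the adhesive jar and the tint bottles at the mosaic bench

### The job

Get the mosaic bench ready for tinting and spreading adhesive: unscrew the blue lid of the adhesive jar and lay it flat in the enamel tray, top up, then stand the glue brush in the open jar, bristles down. Also take the dust cap off every tint bottle that still wears one and stand each cap, the same way up, in its own pocket of the dark wooden cap block. Leave the other tools, slabs and the bowl of gold where they are.

Things in the scene. Friction and masses are not known exactly. Their poses are not given: they have to be found in the camera images.
- jar: White plastic adhesive jar, 72 mm wide, ochre label band, held upright in a 100 mm wide, 12 mm high steel bench ring: it cannot turn or move. Origin: on its axis at bench level, z up (its yaw means nothing). At 86 to 97 mm height its shoulder narrows to a threaded neck, 55 mm wide over the thread ridge, under the lid.
- jar_mouth (a point): Centre of the jar's rim, 118 mm above the bench. The mouth is 39 mm wide inside; below the shoulder the jar is 66 mm wide inside and its inner floor is 98 mm below this rim.
- lid: Blue ribbed screw lid, 62 mm wide, 30 mm tall, 60 g. Origin: centre of its lower edge, z out of its top; screwed home it is 98 mm above the bench. Right-hand thread: anticlockwise from above unscrews it, climbing 6 mm a turn (climb with it); free after about 2 turns, 12 mm higher; it then rests loose on the thread (crooked past 2.3 turns). Until then it cannot be pulled off. Turns easily (under 0.3 N m), stays put when let go.
- tray: White square enamel tray with a blue rim, loose, 130 x 130 mm outside, walls 4 mm thick and 12 mm high, floor 4 mm thick. Origin: centre of its underside; its sides lie along its x and y.
- brush: Flat glue brush, 155 mm long, 45 g, standing bristles down in its stand (it may lean a few degrees there). Origin: the bristle tips' centre, z up along the handle. Bristles and steel ferrule 22 (y) x 9.5 (x) mm over the lowest 60 mm; red round handle 13 mm thick from 60 to 155 mm.
- brush_stand: Pale wooden block 75 x 75 x 55 mm, fixed, with one pocket 12.5 (x) x 24.5 (y) mm, 45 mm deep, in which the brush stands. Origin: centre of its underside; the brush tip rests 10 mm above the bench.
- bottle_rack: Wooden rack, 58 x 262 mm, fixed: a row of four white tint bottles 42 mm wide along its y axis, at y = -93 (red label), -31 (ochre), 31 (green) and 93 mm (black). Origin: centre of its underside, z up. Each bottle has a 22 mm wide collar up to 112 mm above the bench and on it a slim nozzle 33 mm tall. Some bottles are already uncapped.
- cap_block: Dark wooden block, loose, 56 (x) x 190 (y) x 24 (z) mm, with four square pockets 30 x 30 mm, 19 mm deep (pocket floor 5 mm above its underside), centres on its y axis at y = -69, -23, 23 and 69 mm. Origin: centre of its underside. Any cap may go in any pocket.
- cap_red: Red push-on dust cap, round, 22 mm wide, 50 mm tall, 15 g, closed top, loose over the nozzle of the red bottle, standing on its collar; it lifts straight off (raise it at least 40 mm to clear the nozzle). Origin: centre of its open lower end, z out of its closed top. May be absent (bottle already uncapped).
- cap_ochre: Ochre push-on dust cap, round, 22 mm wide, 50 mm tall, 15 g, closed top, loose over the nozzle of the ochre bottle, standing on its collar; it lifts straight off (raise it at least 40 mm to clear the nozzle). Origin: centre of its open lower end, z out of its closed top. May be absent (bottle already uncapped).
- cap_green: Green push-on dust cap, round, 22 mm wide, 50 mm tall, 15 g, closed top, loose over the nozzle of the green bottle, standing on its collar; it lifts straight off (raise it at least 40 mm to clear the nozzle). Origin: centre of its open lower end, z out of its closed top. May be absent (bottle already uncapped).
- cap_black: Black push-on dust cap, round, 22 mm wide, 50 mm tall, 15 g, closed top, loose over the nozzle of the black bottle, standing on its collar; it lifts straight off (raise it at least 40 mm to clear the nozzle). Origin: centre of its open lower end, z out of its closed top. May be absent (bottle already uncapped).
- gold_bowl: White ceramic bowl of gold tesserae, 124 mm wide, 38 mm tall; origin under its centre. Not part of the job: leave it alone.
- hammer: Mosaic hammer lying on the bench, handle along its x. Not part of the job: leave it alone.
- nippers: Wheeled glass nippers with red handles, 150 mm long, lying flat. Not part of the job: leave it alone.
- smalti_slab: Blue glass slab, 70 x 50 x 10 mm. Not part of the job: leave it alone.
- smalti_slab_red: Red glass slab, 60 x 55 x 10 mm. Not part of the job: leave it alone.
There are look-alikes about, which are no part of the job. Several things look just like the tray: the one meant starts farthest from the robot's base.

How it is judged (in metres and radians):
On the way, in this order (a step that is already met when the one before it is completed fails the run):
1. the lid, unscrewed, lies flat in the tray, let go (z of lid in the frame of tray below 0.009 m and horizontal distance between lid and tray below 0.05 m and angle between lid's own z axis and vertical below 0.1 rad and not (contact force between lid and the fingers above 0.5 N)), for 0.2 s.
2. the brush stands in the open jar, let go (z of brush in the frame of jar below 0.055 m and horizontal distance between brush and jar below 0.034 m and angle between brush's own z axis and vertical below 0.7 rad and not (contact force between brush and the fingers above 0.5 N)), for 0.2 s.
At the end, for the whole second after the job is handed in: Lid on the floor of the tray, top up, flat to 0.1 rad; brush in the jar, bristle tips below 55 mm over the bench, leaning under 0.7 rad; every cap present down on a pocket floor of the cap block (6 mm), closed end up, within 0.35 rad of upright; all let go and at rest (all of step 1 and all of step 2 and z of cap_red in the frame of cap_block between -0.002 and 0.011 m and x of cap_red in the frame of cap_block between -0.02 and 0.02 m and y of cap_red in the frame of cap_block between -0.09 and 0.09 m and angle between each of cap_red, cap_ochre, cap_green, cap_black's own z axis and vertical below 0.35 rad and z of cap_ochre in the frame of cap_block between -0.002 and 0.011 m and x of cap_ochre in the frame of cap_block between -0.02 and 0.02 m and y of cap_ochre in the frame of cap_block between -0.09 and 0.09 m and z of cap_green in the frame of cap_block between -0.002 and 0.011 m and x of cap_green in the frame of cap_block between -0.02 and 0.02 m and y of cap_green in the frame of cap_block between -0.09 and 0.09 m and z of cap_black in the frame of cap_block between -0.002 and 0.011 m and x of cap_black in the frame of cap_block between -0.02 and 0.02 m and y of cap_black in the frame of cap_block between -0.09 and 0.09 m and linear speed of each of lid, brush, cap_red, cap_ochre, cap_green, cap_black below 0.02 m/s); the robot touches nothing.
It fails at once if gold bowl shifted by more than 3 cm (distance of gold_bowl from where it was at the start of the episode above 0.03 m).
It fails at once if hammer shifted by more than 3 cm (distance of hammer from where it was at the start of the episode above 0.03 m).
It fails at once if nippers shifted by more than 3 cm (distance of nippers from where it was at the start of the episode above 0.03 m).
It fails at once if smalti slab shifted by more than 3 cm (distance of smalti_slab from where it was at the start of the episode above 0.03 m).
It fails at once if smalti slab red shifted by more than 3 cm (distance of smalti_slab_red from where it was at the start of the episode above 0.03 m).
Of cap_red, cap_ochre, cap_green, cap_black only 2 to 4 are there at a start; the rules pass over those that are not, and their reading is None.
At some moment in a run one of cap_block, tray may be knocked a few centimetres aside while the robot is not near it.
It also fails if it takes over 210 s, if anything falls off the work surface, if the arm or the gripper's body presses on something with over 40 N, if the wrist force passes 120 N, or if a joint passes its speed limit or range.

### The arm

A 6-joint arm with a two-finger parallel gripper is mounted at the origin on the work surface. World frame = base frame: x ahead of the robot, y to its left, z up, the work surface at z = 0. Lengths are in mm, angles in degrees, forces in N, time in s.
With the tool pointing down it reaches from about 300 to 850 mm from the base axis. Payload 5.4 kg.
Tool frame: the origin (TCP) lies midway between the tips of the shut fingers; the grasp point (between the pads) lies 19 mm behind it (robot.grip_depth is the distance from the TCP to the grasp point, in mm); z points along the fingers, y is the line along which they close (so a half turn about z gives the same grasp; the last joint's range is limited). The gripper opens to 85 mm and grips with 20 to 120 N. Pads are 22 mm wide; open, the fingers measure 114 mm over their backs; the gripper's body (76 mm by 85 mm) begins 54 mm behind the grasp point. The pads swing forward as they close: fully open they stand 13 mm farther back than shut.
Start: joints at [57.061, 9.076, 91.501, -0, 79.423, -12.038], TCP at [205.147, 537.141, 200.999] pointing down, gripper open.
Joint ranges: [-166.64, 166.64], [-54.1, 131.32], [10.49, 154.53], [-73.88, 253.88], [9.74, 151.15], [-171.62, 171.62]. Speed limits (degrees/s): [147.25, 147.25, 180, 180, 180, 180].

### API

Orientations are given as a 3x3 rotation matrix whose columns are the frame's x, y, z axes.
In Python, from bench import robot gives the robot as it stands. The module is installed in compiled form; this text tells all that it offers.
- The arm moves only by the tool servo_tool, never from a script. Its argument "motion" is a list of rows, each an object of numbers: "grip": the closure, from 0 (fully open) to 1 (shut); "x", "y", "z": the shift along the world's x, y, z in mm; "twist": the turn about the world's z in degrees. A call has 1 to 5 rows; each row shifts and turns the commanded pose from where the row before left it; what a row does not reach is not made up. A row lasts 1/8 s, in which the tool goes at most 62.5 mm and 10.7 degrees, less where a joint would pass 70% of its speed; a pose out of reach is approached as far as the arm can. A call with a gripper value outside its range is refused whole. The fingers move at their own pace and stop on an object; "newtons" is the grip in N (left out, the last holds). Time passes only in rows, so rows that do not move let the fingers close. It gives the time, the measured TCP pose, the force, the opening and the grip force at its end, in the units of the state.
- robot.read_state(): the state, without advancing time (a new reading comes with each control period).
- robot.grab_frame(name): name is "scene" or "top" or "wrist"; returns a dict with "frame" (420x560x3 uint8, blue, green, red), "depth" (420x560 float32, mm along the optical axis (not along the pixel's ray), 0 where there is no reading), "fx", "fy", "cx", "cy" (pixels), "origin" and "attitude" of the camera in the world. Camera axes: x right, y down, z forward; pixel columns grow to the right and rows downward; lengths in mm; the calibration is good to about 2 mm. A picture is of the moment at which its call begins.
- robot.sign_off(): hands the job in; it is judged then, once.
The state is a dict: "clock": time; "joint_pos": joint angles; "qvel": joint speeds; "joint_efforts": joint torques, N m; "eef_pos": TCP position; "tool_rot": TCP orientation; "wrist_force": force on the tool from outside, world axes, zero at the start; "ft_torque": the same for the moment, N m; "grip_width": finger opening in mm; "gripper_force": force on a finger pad.
Only numpy, scipy, OpenCV 4.12 (cv2) and the standard library are available. Lean on these libraries where they do the work, as an engineer would, in place of code of your own. Each camera call takes 0.05 s, during which the arm holds its last target. There are 200 camera calls.

## Working session

There is one attempt and no reset: what is moved stays moved. The work goes in short steps, Python scripts to look and compute and a tool call to move; the robot and the scene stay as the last step left them, time stands still between calls to the robot, and variables do not carry over. Pictures are saved under pics/ and viewed, at most 14 in all, crops included, and the job is handed in when it is done.

Besides the shell and the picture viewer there is one more tool, called after ">>>" as a command line: name --argument value ..., lists and objects as JSON in quotes. servo_tool: Moves the arm, as the interface text tells. Its arguments: {"type":"object","properties":{"motion":{"type":"array","items":{"type":"object","properties":{"grip":{"type":"number"},"x":{"type":"number"},"y":{"type":"number"},"z":{"type":"number"},"twist":{"type":"number"}}}},"newtons":{"type":"number"}},"required":["motion"]}

```bash
mkdir -p pics
cat > h.py <<'E'
import numpy as np, cv2, pickle
from bench import robot
def grab(n):
    f=robot.grab_frame(n); f['origin']=np.array(f['origin'],float); f['attitude']=np.array(f['attitude'],float); return f
def cloud(f):
    d=f['depth'].astype(float); v,u=np.indices(d.shape)
    P=np.stack([(u-f['cx'])/f['fx']*d,(v-f['cy'])/f['fy']*d,d],-1)
    return P@f['attitude'].T+f['origin']
def ray(f,u,v,z):
    d=f['attitude']@np.array([(u-f['cx'])/f['fx'],(v-f['cy'])/f['fy'],1.]); return f['origin']+d*(z-f['origin'][2])/d[2]
def pix(f,p):
    q=f['attitude'].T@(np.array(p,float)-f['origin']); return q[0]/q[2]*f['fx']+f['cx'],q[1]/q[2]*f['fy']+f['cy']
E
python3 - <<'E'
from h import *
for n in('top','scene','wrist'):
    f=grab(n); cv2.imwrite(f'pics/{n}0.png',f['frame']); pickle.dump(f,open(n+'0.pkl','wb')); print(n,f['origin'].round(),f['attitude'].round(2).tolist(),f['fx'])
s=robot.read_state();print(s)
E
```

```text
top [ 328.   -5. 1456.] [[-0.03, -0.99, 0.11], [-1.0, 0.03, -0.01], [0.0, -0.11, -0.99]] 445.69039166024385
scene [1126.  387. 1028.] [[-0.53, 0.67, -0.53], [0.85, 0.42, -0.32], [0.0, -0.62, -0.79]] 518.1981077018414
wrist [134. 563. 373.] [[0.36, 0.89, 0.28], [0.93, -0.34, -0.11], [-0.0, 0.3, -0.96]] 371.24788497083284
{'clock': 0.15, 'joint_pos': array([ 5.70612527e+01,  9.10592980e+00,  9.15544816e+01, -1.51332918e-03,
        7.94232238e+01, -1.20373629e+01]), 'qvel': array([-0.09279147, -0.12808802, -0.17432923, -0.0606038 ,  0.00198754,
        0.04748867]), 'joint_efforts': array([-5.32563317e-04, -3.96379066e+01, -3.31785536e+01, -2.36669230e-04,
        5.49975084e-03, -3.40836573e-05]), 'eef_pos': array([204.88210878, 536.72330243, 200.23745499]), 'tool_rot': array([[-9.34197483e-01,  3.56755472e-01, -7.71915020e-04],
       [ 3.56756198e-01,  9.34196703e-01, -1.23918172e-03],
       [ 2.79035608e-04, -1.43302591e-03, -9.99998934e-01]]), 'wrist_force': array([-0.20950791, -0.02474051, -0.49677619]), 'ft_torque': array([-0.04177429, -0.04615238,  0.04343696]), 'gripper_force': 0.0, 'grip_width': 85.55610385712583}
```

View pics/top0.png

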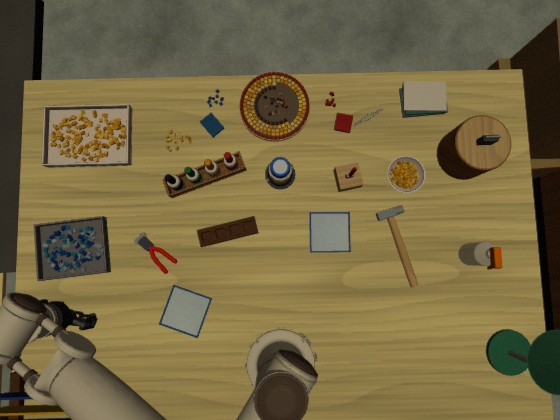

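View pics/scene0.png

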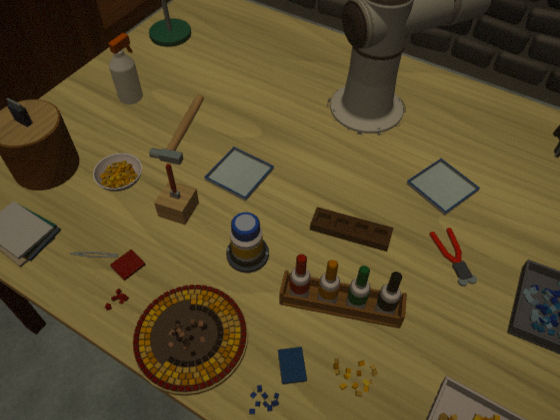

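The top view shows the jar at (281,172), the brush stand at (348,177), the rack running (172,182)–(230,160), the cap block at (228,231), and trays at (330,232) and (186,311). The scene view seems to show all four caps on. I'll measure these now.

```bash
cat > m.py <<'E'
from h import *
from sys import argv
def pc(n):
    f=pickle.load(open(n+'0.pkl','rb')); return f,cloud(f),cv2.cvtColor(f['frame'],cv2.COLOR_BGR2HSV)
T=pc('top');S=pc('scene')
def rep(name,m,P):
    n,l,st,c=cv2.connectedComponentsWithStats(m.astype(np.uint8))
    for i in range(1,n):
        if st[i,4]<12: continue
        q=P[l==i]; print(name,st[i].tolist(),'med',np.median(q,0).round(1),'min',np.percentile(q,3,axis=0).round(1),'max',np.percentile(q,97,axis=0).round(1))
for nm,(f,P,H) in(('top',T),('scene',S)):
    z=P[...,2]; roi=(P[...,0]>250)&(P[...,0]<750)&(P[...,1]>-280)&(P[...,1]<420)
    rep(nm+' >118',roi&(z>118)&(z<200),P)
    rep(nm+' wood z40-70',roi&(z>45)&(z<62),P)
    rep(nm+' block z18-30',roi&(z>17)&(z<32)&(P[...,0]<480)&(P[...,1]>20),P)
# rectangles in top view
f,P,H=T
def rect(name,m,zh):
    k=np.ones((3,3)); cs,_=cv2.findContours(cv2.morphologyEx(m.astype(np.uint8),cv2.MORPH_CLOSE,k),cv2.RETR_EXTERNAL,cv2.CHAIN_APPROX_NONE)
    for c in cs:
        if cv2.contourArea(c)<400: continue
        w=np.array([ray(f,*p[0],zh)[:2] for p in c],np.float32); r=cv2.minAreaRect(w); print(name,[np.round(a,1) for a in r], 'dist',np.hypot(*r[0]).round(1))
h,s,v=[H[...,i].astype(int) for i in range(3)]
roi=(P[...,0]>150)&(P[...,0]<600)&(P[...,1]>-280)&(P[...,1]<420)
print(H[232,330],H[311,186],H[231,228],H[240,280],H[232,310])
rect('tray',roi&(h>80)&(h<130)&(s>12),12)
rect('dark',roi&(v<95)&(h<25)&(P[...,0]<480)&(P[...,1]>0),24)
rect('rack',(z if 0 else P[...,2]>12)&(v<130)&(P[...,0]>480)&(P[...,0]<640)&(P[...,1]>70)&(P[...,1]<400),30)
E
python3 m.py
```

```text
top >118 [224, 152, 8, 10, 62] med [634.2 141.5 158.4] min [628.1 132.8 119.3] max [647.  150.7 166.4]
top >118 [270, 157, 20, 21, 324] med [605.7 -14.  128.1] min [579.8 -39.1 121.3] max [633.   12.7 133.5]
top >118 [204, 159, 9, 10, 63] med [614.6 198.9 159. ] min [607.7 190.3 122.7] max [624.6 210.2 166.5]
top >118 [184, 167, 10, 9, 64] med [593.4 256.7 158.7] min [586.7 248.8 120.9] max [604.5 266.8 164.7]
top >118 [350, 167, 7, 7, 29] med [ 584.4 -232.2  157.3] min [ 581.3 -237.8  124.1] max [ 591.5 -227.2  167. ]
top >118 [165, 174, 10, 9, 68] med [574.  313.4 157.5] min [566.2 306.8 126.2] max [585.5 325.9 164.4]
top wood z40-70 [233, 151, 12, 19, 55] med [649.3 112.3  53.8] min [621.4 100.3  45.3] max [674.6 130.1  59.1]
top wood z40-70 [335, 162, 28, 28, 503] med [ 583.5 -230.5   55.2] min [ 550.3 -269.9   49.5] max [ 623.9 -196.5   60.4]
top wood z40-70 [196, 165, 8, 4, 13] med [628.8 242.1  46.1] min [625.3 232.3  45.2] max [634.8 255.   50.9]
top wood z40-70 [209, 173, 10, 5, 13] med [599.1 192.7  54.2] min [595.2 183.9  45.9] max [605.  210.4  59.8]
top wood z40-70 [270,
[... 1797 characters left out ...]
72] med [616.7 264.4  54.5] min [601.9 242.7  46.2] max [620.4 280.7  61.5]
scene wood z40-70 [377, 298, 20, 19, 89] med [597.2 323.5  53.9] min [584.3 300.6  45.2] max [604.7 338.6  61.6]
scene block z18-30 [310, 207, 83, 41, 1182] med [424.9 163.1  22.4] min [385.   72.7  17.8] max [463.9 250.7  26.1]
[ 45  22 139] [ 41  26 138] [ 13 167  58] [ 22 126 152] [109  97  84]
tray [array([ 412.7, -171.2]), array([129.1, 126.5]), np.float64(88.5)] dist 446.8
dark [array([ 86.6, 630.2]), array([126.3,  55.4]), np.float64(47.2)] dist 636.2
dark [array([421.1, 159.6]), array([ 57.2, 190.5]), np.float64(12.4)] dist 450.3
rack [array([612.1, 234.1]), array([ 78.3, 266.5]), np.float64(19.2)] dist 655.4
```

Run:
```python
from h import *
f=pickle.load(open('scene0.pkl','rb'))['frame']
cv2.imwrite('pics/c1.png',cv2.resize(f[140:340,140:420],None,fx=2.8,fy=2.8,interpolation=cv2.INTER_CUBIC))
```

```text
(no output)
```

View pics/c1.png

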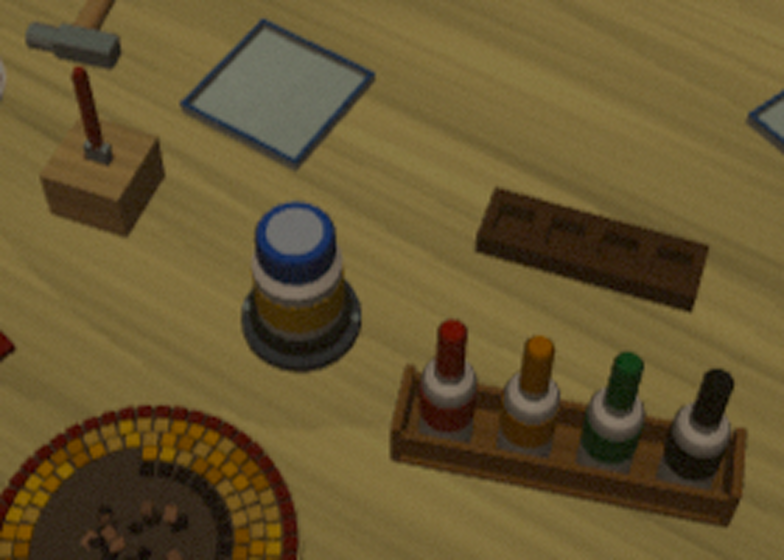

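The crop shows all four caps on (red, ochre, green, black), and the lid and brush are where I expected. The target tray is the one near (413,-171). Next I'll refine the centres.

```bash
cat > fit.py <<'E'
from h import *
def fits(f,P,items):
    for nm,(x,y,z0,z1,R) in items.items():
        m=(np.hypot(P[...,0]-x,P[...,1]-y)<R)&(P[...,2]>z0)&(P[...,2]<z1)
        q=P[m]
        if len(q)<8: print(nm,'none');continue
        (c,r)=cv2.minEnclosingCircle(q[:,:2].astype(np.float32)); print(nm,len(q),'circ',np.round(c,1),round(r,1),'mean',q.mean(0).round(1),'zmed',np.median(q[:,2]).round(1))
items={'lid':(608,-12,125,132,50),'red':(641,143,160,170,22),'ochre':(620,201,160,170,22),'green':(600,260,160,170,22),'black':(580,318,160,170,22),'brush':(588,-231,160,170,20),'brush130':(588,-231,115,140,20),'brush80':(588,-231,75,100,20),'stand':(587,-231,51,60,60)}
def edges(f,mask,zh):
    cs,_=cv2.findContours(mask.astype(np.uint8),cv2.RETR_EXTERNAL,cv2.CHAIN_APPROX_NONE); c=max(cs,key=cv2.contourArea)
    w=np.array([ray(f,*p[0],zh)[:2] for p in c],np.float32); r=cv2.minAreaRect(w); print('rect',[np.round(a,1) for a in r]); return r
if __name__=='__main__':
    for n in('top','scene'):
        f=pickle.load(open(n+'0.pkl','rb')); P=cloud(f); print(n); fits(f,P,items)
        edges(f,(P[...,2]>18)&(P[...,2]<30)&(np.abs(P[...,0]-421)<70)&(np.abs(P[...,1]-160)<120),24)
        edges(f,(P[...,2]>48)&(P[...,2]<62)&(np.abs(P[...,0]-587)<60)&(np.abs(P[...,1]+231)<60),55)
        H=cv2.cvtColor(f['frame'],cv2.COLOR_BGR2HSV); h,s=H[...,0],H[...,1]
        edges(f,(h>80)&(h<130)&(s>12)&(np.abs(P[...,0]-413)<90)&(np.abs(P[...,1]+171)<90),12)
E
python3 fit.py
```

```text
top
lid 234 circ [607.2 -13.7] 30.5 mean [606.7 -13.3 128.4] zmed 128.4
red 27 circ [637.7 142.4] 10.0 mean [638.2 142.9 162.9] zmed 162.7
ochre 28 circ [617.7 201.5] 9.9 mean [618.4 201.  163. ] zmed 162.3
green 25 circ [596.4 258.4] 9.8 mean [596.6 259.  162.9] zmed 162.2
black 27 circ [575.9 316.9] 9.9 mean [575.8 316.2 162.4] zmed 162.2
brush 12 circ [ 587.1 -233.2] 5.0 mean [ 587.1 -233.5  164.4] zmed 165.1
brush130 10 circ [ 585.1 -231.8] 5.8 mean [ 584.1 -230.3  129.6] zmed 129.3
brush80 none
stand 431 circ [ 587.1 -232.9] 51.7 mean [ 586.5 -232.5   55.5] zmed 55.3
rect [array([421.6, 160.9]), array([ 56.4, 189.6]), np.float64(12.7)]
rect [array([ 587.2, -233.1]), array([75.9, 76.5]), np.float64(10.0)]
rect [array([ 412.7, -171.2]), array([129.1, 126.5]), np.float64(88.5)]
scene
lid 427 circ [610.  -11.7] 30.2 mean [610.7 -12.6 127.2] zmed 127.0
red 34 circ [641.2 144.4] 8.3 mean [641.1 144.3 161.8] zmed 161.8
ochre 42 circ [622. 203.] 10.1 mean [621.2 202.6 161.2] zmed 161.1
green 39 circ [600.4 260.3] 9.8 mean [600.3 259.5 161.4] zmed 161.2
black 32 circ [579.5 319.3] 8.8 mean [579.4 319.9 161.3] zmed 160.8
brush 17 circ [ 589.2 -231. ] 6.3 mean [ 591.  -230.9  162.8] zmed 162.6
brush130 45 circ [ 590.7 -231. ] 6.4 mean [ 592.1 -229.7  127.1] zmed 126.7
brush80 36 circ [ 590.2 -231.8] 6.3 mean [ 592.3 -230.    88.1] zmed 88.3
stand 636 circ [ 590.  -234.3] 52.0 mean [ 592.7 -229.6   54. ] zmed 53.9
rect [array([426.9, 162.1]), array([ 61.2, 189.7]), np.float64(12.6)]
rect [array([ 591.6, -230.1]), array([79. , 78.3]), np.float64(11.1)]
rect [array([ 413.8, -168.8]), array([130.3, 129.9]), np.float64(89.1)]
```

>>> servo_tool --motion '[{"z": 40,"y": -40,"twist": -10.5},{"x": 40,"y": -45,"twist": -10.5},{"x": 40,"y": -45,"twist": -10.5},{"x": 40,"y": -45,"twist": -10.5},{"x": 40,"y": -45,"twist": -10.5}]'

```text
schema error: expected keys grip, x, y, z, twist
```

>>> servo_tool --motion '[{"x": 0,"y": -40,"z": 40,"twist": -10.5,"grip": 0},{"x": 33,"y": -45,"z": 0,"twist": -10.5,"grip": 0},{"x": 33,"y": -45,"z": 0,"twist": -10.5,"grip": 0},{"x": 33,"y": -45,"z": 0,"twist": -10.5,"grip": 0},{"x": 33,"y": -45,"z": 0,"twist": -10.5,"grip": 0}]'

```text
clock: 0.78
eef_pos: [337.8, 315.6, 240.8]
tool_rot: [[-0.28, 0.96, 0.0], [0.96, 0.28, 0.0], [-0.0, 0.0, -1.0]]
wrist_force: [-0.3, 0.2, 0.4]
grip_width: 85.2
gripper_force: 0.0
```

>>> servo_tool --motion '[{"x": 34,"y": -41,"z": 0,"twist": -10.5,"grip": 0},{"x": 34,"y": -41,"z": 0,"twist": -10.5,"grip": 0},{"x": 34,"y": -41,"z": 0,"twist": -10.5,"grip": 0},{"x": 34,"y": -41,"z": 0,"twist": -10.5,"grip": 0},{"x": 34,"y": -41,"z": 0,"twist": -10.5,"grip": 0}]'

```text
clock: 1.4
eef_pos: [507.9, 110.6, 240.8]
tool_rot: [[0.591, 0.806, -0.0], [0.806, -0.591, 0.0], [0.0, -0.0, -1.0]]
wrist_force: [1.1, 0.9, -0.2]
grip_width: 85.5
gripper_force: 0.0
```

>>> servo_tool --motion '[{"x": 34,"y": -41,"z": 0,"twist": -10.5,"grip": 0},{"x": 34,"y": -41,"z": 0,"twist": -10.5,"grip": 0},{"x": 34,"y": -41,"z": 0,"twist": -10.5,"grip": 0},{"x": 0,"y": 0,"z": 0,"twist": -10.5,"grip": 0},{"x": 0,"y": 0,"z": 0,"twist": -10.5,"grip": 0}]'

```text
clock: 2.02
eef_pos: [609.1, -11.6, 240.1]
tool_rot: [[1.0, 0.021, -0.002], [0.021, -1.0, 0.0], [-0.002, -0.0, -1.0]]
wrist_force: [0.6, -0.9, -0.6]
grip_width: 85.5
gripper_force: 0.0
```

>>> servo_tool --motion '[{"x": 0,"y": 0,"z": 0,"twist": -10.5,"grip": 0},{"x": 0,"y": 0,"z": 0,"twist": -10.5,"grip": 0},{"x": 0,"y": 0,"z": 0,"twist": -10.5,"grip": 0},{"x": 0,"y": 0,"z": 0,"twist": -10.5,"grip": 0},{"x": 0,"y": 0,"z": 0,"twist": -10.5,"grip": 0}]'

```text
clock: 2.65
eef_pos: [608.9, -10.8, 240.5]
tool_rot: [[0.626, -0.78, -0.001], [-0.78, -0.626, 0.0], [-0.001, 0.001, -1.0]]
wrist_force: [0.9, -0.3, -0.4]
grip_width: 85.3
gripper_force: 0.0
```

>>> servo_tool --motion '[{"x": 0,"y": 0,"z": 0,"twist": -10.5,"grip": 0},{"x": 0,"y": 0,"z": 0,"twist": -10.5,"grip": 0},{"x": 0,"y": 0,"z": 0,"twist": 0,"grip": 0}]'

```text
clock: 3.02
eef_pos: [608.9, -10.8, 240.6]
tool_rot: [[0.313, -0.95, -0.001], [-0.95, -0.313, 0.0], [-0.0, 0.001, -1.0]]
wrist_force: [0.4, 0.9, -0.7]
grip_width: 85.7
gripper_force: 0.0
```

Run:
```python
from h import *
from fit import fits,items
s=robot.read_state(); print(s['joint_pos'].round(1),s['eef_pos'].round(1),s['tool_rot'].round(2).tolist())
f=grab('wrist'); cv2.imwrite('pics/w1.png',f['frame']); fits(f,cloud(f),items); print(pix(f,(608.6,-12.7,128)))
```

```text
[-12.4  12.8  82.8   0.   84.5 149.4] [608.9 -10.8 240.6] [[0.31, -0.95, -0.0], [-0.95, -0.31, 0.0], [-0.0, 0.0, -1.0]]
lid 4327 circ [608.1 -13.9] 30.9 mean [608.6 -14.9 128.4] zmed 128.5
red 341 circ [639.2 141.7] 9.8 mean [639.3 141.1 161.9] zmed 162.0
ochre none
green none
black none
brush none
brush130 none
brush80 none
stand none
(np.float64(275.9253950062691), np.float64(192.6536877165013))
```

View pics/w1.png

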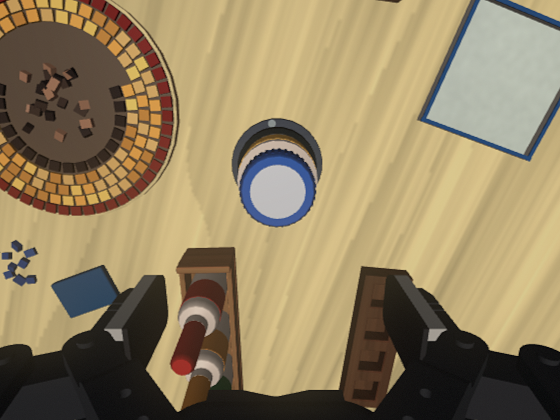

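The wrist picture shows the lid at pixel (277,191), which puts it at about (608.3,-13.4) with its top at z 128. Descending and gripping it.

>>> servo_tool --motion '[{"x": -0.6,"y": -2.6,"z": -40,"twist": -8,"grip": 0},{"x": 0,"y": 0,"z": -40,"twist": -7,"grip": 0},{"x": 0,"y": 0,"z": -35,"twist": 0,"grip": 0},{"x": 0,"y": 0,"z": -30,"twist": 0,"grip": 0},{"x": 0,"y": 0,"z": 0,"twist": 0,"grip": 0}]'

```text
clock: 3.7
eef_pos: [606.1, -12.9, 93.0]
tool_rot: [[0.056, -0.998, -0.006], [-0.998, -0.056, 0.001], [-0.002, 0.006, -1.0]]
wrist_force: [0.4, -0.2, 0.4]
grip_width: 85.4
gripper_force: 0.0
```

>>> servo_tool --motion '[{"x": 0,"y": 0,"z": 0,"twist": 0,"grip": 1},{"x": 0,"y": 0,"z": 0,"twist": 0,"grip": 1},{"x": 0,"y": 0,"z": 0,"twist": 0,"grip": 1},{"x": 0,"y": 0,"z": 0,"twist": 0,"grip": 1},{"x": 0,"y": 0,"z": 0,"twist": 0,"grip": 1}]' --newtons 60

```text
clock: 4.32
eef_pos: [609.4, -13.7, 97.8]
tool_rot: [[0.054, -0.999, 0.002], [-0.999, -0.054, -0.001], [0.001, -0.002, -1.0]]
wrist_force: [-2.6, 0.7, 6.4]
grip_width: -0.2
gripper_force: 2.8
```

>>> servo_tool --motion '[{"x": 0,"y": 0,"z": 0.1,"twist": 5,"grip": 1},{"x": 0,"y": 0,"z": 0.1,"twist": 5,"grip": 1},{"x": 0,"y": 0,"z": 0.1,"twist": 5,"grip": 1},{"x": 0,"y": 0,"z": 0.1,"twist": 5,"grip": 1}]'

```text
clock: 4.82
eef_pos: [609.6, -13.6, 97.8]
tool_rot: [[0.395, -0.919, 0.003], [-0.919, -0.395, -0.0], [0.001, -0.002, -1.0]]
wrist_force: [-0.0, 0.2, 2.7]
grip_width: 0.2
gripper_force: 1.5
```

Run:
```python
from h import *
s=robot.read_state(); print(s)
```

```text
{'clock': 4.825, 'joint_pos': array([-1.26243055e+01,  1.94346865e+01,  9.12850638e+01,  1.11549002e-02,
        6.91273395e+01,  1.44099094e+02]), 'qvel': array([ 5.36423315e-03, -2.05113205e-02,  1.36968455e-01,  2.52571224e-03,
        3.45769808e-02, -3.97738761e+01]), 'joint_efforts': array([-9.99065163e-02, -4.27384293e+01, -2.95286447e+01, -6.48638466e-02,
        1.53579551e-02,  7.18511324e-01]), 'eef_pos': array([609.6098281 , -13.60240886,  97.75998885]), 'tool_rot': array([[ 3.95105000e-01, -9.18632161e-01,  2.64402771e-03],
       [-9.18634873e-01, -3.95107334e-01, -4.05767989e-04],
       [ 1.41742627e-03, -2.26857510e-03, -9.99996422e-01]]), 'wrist_force': array([-0.01010239,  0.19275142,  2.71596638]), 'ft_torque': array([ 0.00487068, -0.0304963 , -0.01040326]), 'gripper_force': 1.5184961884139625, 'grip_width': 0.23466124108782155}
```

Run:
```python
from h import *
a=grab('scene')['frame'][150:300,180:330]; b=grab('wrist')['frame']
a=cv2.resize(a,(400,400)); b=cv2.resize(b,(400,300)); o=np.zeros((400,800,3),np.uint8); o[:,:400]=a; o[:300,400:]=b
cv2.imwrite('pics/l1.png',o)
```

```text
(no output)
```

View pics/l1.png

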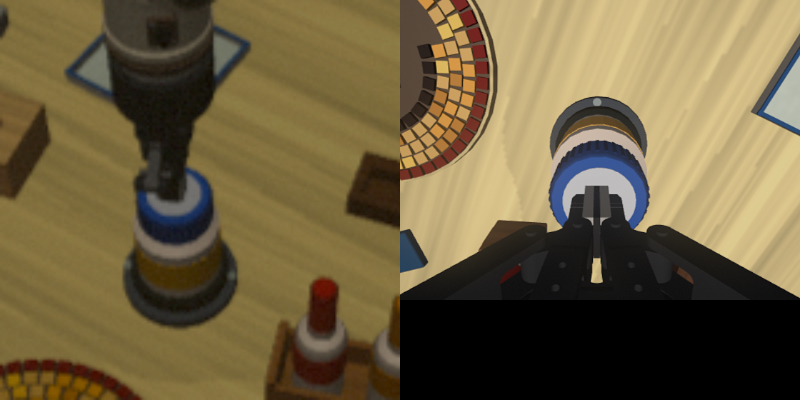

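The fingers are shut and sitting on the near part of the lid's top instead of around it. Checking with depth.

Run:
```python
from h import *
s=robot.read_state(); f=grab('wrist'); P=cloud(f); print(s['eef_pos'],'tcp pix',pix(f,s['eef_pos']))
for v in range(200,350,10): print(v,P[v,266].round(),P[v,276].round(),P[v,300].round())
g=grab('top');m=cloud(g)
```

```text
[609.6063937  -13.623728    97.74804628] tcp pix (np.float64(274.61703235580836), np.float64(251.79414141672117))
200 [625. -39. 105.] [621. -42. 108.] [608. -42.  93.]
210 [624. -39. 120.] [621. -41. 123.] [611. -45. 120.]
220 [623. -37. 127.] [620. -39. 128.] [610. -42. 127.]
230 [622. -33. 127.] [618. -35. 128.] [609. -39. 128.]
240 [620. -29. 128.] [616. -32. 130.] [607. -35. 128.]
250 [618. -25. 128.] [615. -27. 130.] [605. -31. 129.]
260 [617. -23. 133.] [613. -24. 132.] [604. -28. 131.]
270 [617. -23. 142.] [613. -25. 142.] [602. -23. 129.]
280 [617. -23. 150.] [614. -25. 150.] [603. -24. 142.]
290 [617. -23. 157.] [613. -24. 156.] [604. -24. 149.]
300 [616. -23. 162.] [614. -25. 164.] [604. -24. 157.]
310 [617. -24. 170.] [613. -23. 166.] [608. -30. 173.]
320 [617. -24. 177.] [611. -19. 166.] [607. -28. 176.]
330 [616. -22. 178.] [610. -16. 166.] [608. -28. 181.]
340 [614. -18. 176.] [608. -12. 166.] [608. -28. 185.]
```

>>> servo_tool --motion '[{"x": 0,"y": 0,"z": 10,"twist": 0,"grip": 1},{"x": 0,"y": 0,"z": 30,"twist": 0,"grip": 1},{"x": 0,"y": 0,"z": 50,"twist": 0,"grip": 1},{"x": 0,"y": 0,"z": 0,"twist": 0,"grip": 1}]'

```text
clock: 5.52
eef_pos: [611.5, -14.1, 192.0]
tool_rot: [[0.392, -0.92, 0.009], [-0.92, -0.392, -0.002], [0.006, -0.008, -1.0]]
wrist_force: [0.3, -0.7, -0.1]
grip_width: -0.2
gripper_force: 0.0
```

Run:
```python
from h import *
from fit import fits,items
s=robot.read_state(); f=grab('wrist'); P=cloud(f); print(s['eef_pos'],'tcp pix',pix(f,s['eef_pos']),f['origin'],s['wrist_force'])
for v in range(200,350,10): print(v,P[v,266].round(),P[v,276].round(),P[v,300].round())
fits(f,P,{k:items[k] for k in['lid']})
a=grab('scene'); fits(a,cloud(a),{k:items[k] for k in['lid']})
a=cv2.resize(a['frame'][100:300,180:330],(450,600)); b=cv2.resize(f['frame'],(350,262)); o=np.zeros((600,800,3),np.uint8); o[:,:450]=a; o[:262,450:]=b
cv2.imwrite('pics/l2.png',o)
```

```text
[611.49235142 -14.10107278 191.96132845] tcp pix (np.float64(274.6070562967736), np.float64(251.78241648609745)) [639.25875256 -83.59220502 365.62004837] [ 0.27292425 -0.72652789 -0.07928353]
200 [621. -21. 129.] [615. -23. 129.] [600. -29. 129.]
210 [618. -14. 129.] [612. -17. 128.] [598. -23. 129.]
220 [616.  -8. 129.] [610. -11. 130.] [595. -17. 129.]
230 [613.  -1. 128.] [607.  -4. 129.] [592. -10. 127.]
240 [610.   5. 129.] [604.   3. 128.] [589.  -4. 129.]
250 [607.  13. 128.] [601.  10. 129.] [586.   3. 128.]
260 [619. -23. 226.] [615. -25. 227.] [552.  61.  -1.]
270 [619. -23. 235.] [615. -25. 236.] [547.  71.   0.]
280 [618. -24. 245.] [615. -25. 244.] [605. -25. 236.]
290 [618. -24. 251.] [615. -25. 251.] [605. -25. 244.]
300 [618. -23. 258.] [615. -25. 257.] [606. -24. 251.]
310 [618. -25. 266.] [614. -23. 260.] [609. -30. 267.]
320 [618. -25. 271.] [612. -19. 260.] [608. -28. 270.]
330 [617. -22. 272.] [611. -15. 259.] [609. -29. 276.]
340 [615. -18. 271.] [609. -12. 260.] [609. -28. 279.]
lid 5903 circ [607.9 -13.8] 30.6 mean [608.7 -15.1 128.4] zmed 128.5
lid 433 circ [611.  -12.6] 30.1 mean [610.9 -11.5 127.3] zmed 127.1
```

View pics/l2.png

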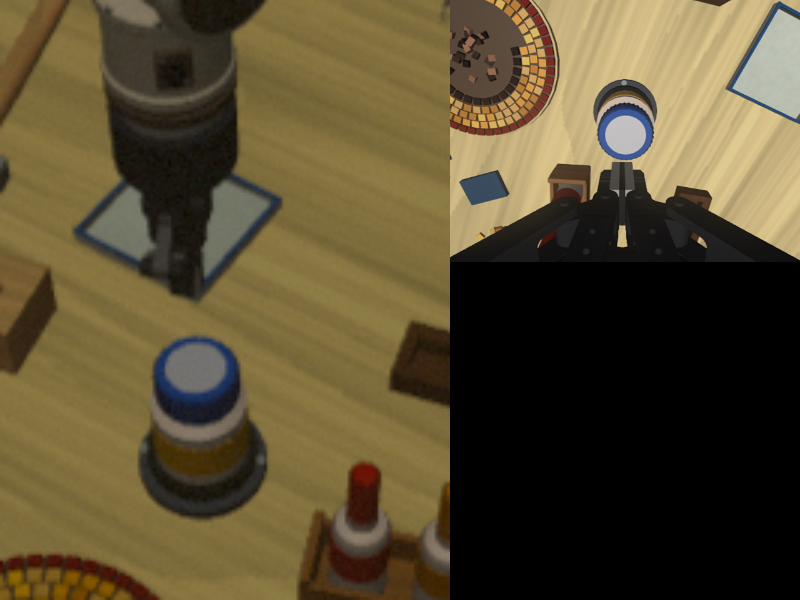

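The fingertips appear at z≈225 while the reported TCP z is 192. So the real tips sit about 31 mm above the reported point, which agrees with the contact on the lid top (97.8 against 128.4). Confirming after the arm settles and the fingers open.

>>> servo_tool --motion '[{"x": 0,"y": 0,"z": 0,"twist": 0,"grip": 1},{"x": 0,"y": 0,"z": 0,"twist": 0,"grip": 1},{"x": 0,"y": 0,"z": 0,"twist": 0,"grip": 1}]'

```text
clock: 6.0
eef_pos: [608.1, -13.4, 185.5]
tool_rot: [[0.392, -0.92, -0.001], [-0.92, -0.392, 0.0], [-0.001, 0.001, -1.0]]
wrist_force: [1.2, 0.4, 0.4]
grip_width: -0.0
gripper_force: 0.0
```

Run:
```python
from h import *
print(robot.grip_depth,[a for a in dir(robot) if a[0]!='_'])
s=robot.read_state(); e=s['eef_pos']; print(e,s['joint_pos'].round(2),s['tool_rot'].round(3).tolist(),s['qvel'].round(2))
R=s['tool_rot']
f=grab('wrist'); P=cloud(f); Q=(P-e)@R   # tool coords
for v in (254,256,258,260,262,264,270,280,300): print(v,Q[v,260].round(1),Q[v,270].round(1),Q[v,285].round(1))
for n in('scene','top'):
    g=grab(n); q=(cloud(g)-e)@R; m=(np.hypot(q[...,0],q[...,1])<30)&(q[...,2]>-100)&(q[...,2]<30); print(n,m.sum(),np.sort(q[m][:,2])[-15:].round(1) if m.any() else '')
```

```text
18.700000000000003 ['Unreachable', 'grab_frame', 'grip_depth', 'read_state', 'sign_off']
[608.1189026  -13.37110644 185.5476663 ] [-12.63  14.65  86.81  -0.    78.62 144.28] [[0.392, -0.92, -0.001], [-0.92, -0.392, 0.0], [-0.001, 0.001, -1.0]] [ 0.06 -0.25 -0.45 -0.02 -0.01 -0.07]
254 [-27.  -10.   58.1] [-26.6  -3.2  57.2] [-26.9   6.9  57.8]
256 [-85.5 -15.6 184.5] [-28.2  -3.2  57.4] [-30.2   7.1  61.8]
258 [-87.9 -15.7 184.7] [-87.8  -5.2 184.7] [-88.1  10.6 185.2]
260 [ 11.1  -5.9 -33.7] [ 11.7  -1.8 -34.9] [ 11.1   4.4 -33.8]
262 [ 11.1  -5.8 -35.6] [ 11.1  -1.8 -35.7] [ 11.5   4.3 -36.5]
264 [ 11.3  -5.7 -38. ] [ 11.5  -1.7 -38.2] [ 11.6   4.2 -38.5]
270 [ 11.8  -5.5 -44.3] [ 11.4  -1.7 -43.3] [ 12.3   4.1 -45.2]
280 [ 12.1  -5.1 -52.9] [ 11.9  -1.5 -52.4] [ 11.5   3.9 -51.7]
300 [ 11.4  -4.7 -65.3] [ 11.3  -1.4 -65.1] [ 11.6   3.5 -65.6]
scene 148 [-38.6 -38.3 -38.1 -37.8 -37.4 -36.8 -36.4 -36.3 -35.9 -34.9 -34.4 -34.
 -33.5 -32.7 -31.5]
top 6 [-91.5 -86.8 -86.  -85.8 -80.4 -56.7]
```

>>> servo_tool --motion '[{"x": 0.2,"y": 0,"z": 0,"twist": -10,"grip": 0},{"x": 0,"y": 0,"z": 0,"twist": -10,"grip": 0},{"x": 0,"y": 0,"z": 0,"twist": 0,"grip": 0},{"x": 0,"y": 0,"z": 0,"twist": 0,"grip": 0},{"x": 0,"y": 0,"z": 0,"twist": 0,"grip": 0}]'

```text
clock: 6.78
eef_pos: [608.7, -13.4, 186.4]
tool_rot: [[0.056, -0.998, 0.0], [-0.998, -0.056, 0.0], [-0.0, -0.0, -1.0]]
wrist_force: [-0.1, -1.0, -0.3]
grip_width: 85.1
gripper_force: 0.0
```

>>> servo_tool --motion '[{"x": 0,"y": 0,"z": -40,"twist": 0,"grip": 0},{"x": 0,"y": 0,"z": -40,"twist": 0,"grip": 0},{"x": 0,"y": 0,"z": -30,"twist": 0,"grip": 0},{"x": 0,"y": 0,"z": -12,"twist": 0,"grip": 0},{"x": 0,"y": 0,"z": 0,"twist": 0,"grip": 0}]'

```text
clock: 7.4
eef_pos: [608.5, -13.4, 64.2]
tool_rot: [[0.055, -0.999, -0.001], [-0.999, -0.055, 0.0], [-0.0, 0.001, -1.0]]
wrist_force: [-0.9, -0.1, -0.3]
grip_width: 85.5
gripper_force: 0.0
```

>>> servo_tool --motion '[{"x": 0,"y": 0,"z": 0,"twist": 0,"grip": 1},{"x": 0,"y": 0,"z": 0,"twist": 0,"grip": 1},{"x": 0,"y": 0,"z": 0,"twist": 0,"grip": 1},{"x": 0,"y": 0,"z": 0,"twist": 0,"grip": 1},{"x": 0,"y": 0,"z": 0,"twist": 0,"grip": 1}]'

```text
clock: 8.02
eef_pos: [608.9, -13.8, 66.7]
tool_rot: [[0.055, -0.999, 0.0], [-0.999, -0.055, -0.001], [0.001, -0.0, -1.0]]
wrist_force: [-5.4, -1.1, 6.7]
grip_width: 60.3
gripper_force: 63.9
```

>>> servo_tool --motion '[{"x": 0,"y": 0,"z": 1,"twist": 10.5,"grip": 1},{"x": 0,"y": 0,"z": 0.6,"twist": 10.5,"grip": 1},{"x": 0,"y": 0,"z": 0.2,"twist": 10.5,"grip": 1},{"x": 0,"y": 0,"z": 0.2,"twist": 10.5,"grip": 1},{"x": 0,"y": 0,"z": 0.2,"twist": 10.5,"grip": 1}]'

```text
clock: 8.65
eef_pos: [609.4, -13.5, 67.8]
tool_rot: [[0.829, -0.56, 0.002], [-0.56, -0.829, -0.0], [0.002, -0.001, -1.0]]
wrist_force: [0.6, -0.3, -1.5]
grip_width: 60.2
gripper_force: 64.7
```

Run:
```python
from h import *
s=robot.read_state(); print(s['ft_torque'],s['wrist_force'],s['joint_pos'])
```

```text
[-0.02449259 -0.00324788 -0.00611304] [ 0.55368981 -0.27095534 -1.51418762] [-1.26198658e+01  2.15247020e+01  9.23027265e+01  4.45692290e-03
  6.60770095e+01  1.11422335e+02]
```

>>> servo_tool --motion '[{"x": 0,"y": 0,"z": 0.2,"twist": 10.5,"grip": 1},{"x": 0,"y": 0,"z": 0.2,"twist": 10.5,"grip": 1},{"x": 0,"y": 0,"z": 0.2,"twist": 10.5,"grip": 1},{"x": 0,"y": 0,"z": 0.2,"twist": 10.5,"grip": 1},{"x": 0,"y": 0,"z": 0.2,"twist": 10.5,"grip": 1}]'

```text
clock: 9.28
eef_pos: [609.5, -13.3, 68.8]
tool_rot: [[0.949, 0.317, 0.002], [0.317, -0.949, 0.0], [0.002, 0.001, -1.0]]
wrist_force: [-0.5, -0.1, -0.9]
grip_width: 60.6
gripper_force: 64.7
```

>>> servo_tool --motion '[{"x": 0,"y": 0,"z": 0.2,"twist": 10.5,"grip": 1},{"x": 0,"y": 0,"z": 0.2,"twist": 10.5,"grip": 1},{"x": 0,"y": 0,"z": 0.2,"twist": 10.5,"grip": 1},{"x": 0,"y": 0,"z": 0.2,"twist": 10.5,"grip": 1},{"x": 0,"y": 0,"z": 0.2,"twist": 10.5,"grip": 1}]'

```text
clock: 9.9
eef_pos: [608.9, -12.6, 69.5]
tool_rot: [[0.326, 0.945, 0.001], [0.945, -0.326, 0.001], [0.001, 0.0, -1.0]]
wrist_force: [-0.6, 3.2, -0.9]
grip_width: 60.3
gripper_force: 64.7
```

>>> servo_tool --motion '[{"x": 0,"y": 0,"z": 0.2,"twist": 10.5,"grip": 1},{"x": 0,"y": 0,"z": 0.2,"twist": 10.5,"grip": 1},{"x": 0,"y": 0,"z": 0.2,"twist": 10.5,"grip": 1},{"x": 0,"y": 0,"z": 0.2,"twist": 10.5,"grip": 1},{"x": 0,"y": 0,"z": 0.2,"twist": 10.5,"grip": 1}]'

```text
clock: 10.52
eef_pos: [608.2, -12.4, 70.1]
tool_rot: [[-0.551, 0.834, -0.001], [0.834, 0.551, 0.002], [0.002, -0.0, -1.0]]
wrist_force: [-2.4, 3.2, -0.8]
grip_width: 60.3
gripper_force: 64.8
```

>>> servo_tool --motion '[{"x": 0,"y": 0,"z": 0.2,"twist": 10.5,"grip": 1},{"x": 0,"y": 0,"z": 0.2,"twist": 10.5,"grip": 1},{"x": 0,"y": 0,"z": 0.2,"twist": 10.5,"grip": 1},{"x": 0,"y": 0,"z": 0.2,"twist": 10.5,"grip": 1},{"x": 0,"y": 0,"z": 0.2,"twist": 10.5,"grip": 1}]'

```text
clock: 11.15
eef_pos: [607.7, -12.8, 70.9]
tool_rot: [[-0.998, 0.071, -0.002], [0.071, 0.998, 0.001], [0.002, 0.001, -1.0]]
wrist_force: [-4.0, 2.5, 0.0]
grip_width: 59.8
gripper_force: 64.9
```

>>> servo_tool --motion '[{"x": 0,"y": 0,"z": 0.1,"twist": 10.5,"grip": 1},{"x": 0,"y": 0,"z": 0.1,"twist": 10.5,"grip": 1},{"x": 0,"y": 0,"z": 0.1,"twist": 10.5,"grip": 1},{"x": 0,"y": 0,"z": 0.1,"twist": 10.5,"grip": 1},{"x": 0,"y": 0,"z": 0.1,"twist": 10.5,"grip": 1}]'

```text
clock: 11.78
eef_pos: [608.0, -13.3, 71.6]
tool_rot: [[-0.663, -0.748, -0.002], [-0.748, 0.663, 0.0], [0.001, 0.001, -1.0]]
wrist_force: [-3.5, -0.2, 0.1]
grip_width: 60.3
gripper_force: 64.9
```

Run:
```python
from h import *
s=robot.read_state(); print(s['eef_pos'],s['ft_torque'],s['wrist_force'],s['joint_pos'])
```

```text
[607.98322732 -13.31047944  71.57015052] [ 0.038683    0.54130423 -0.06035921] [-3.46112518 -0.18489833  0.09724902] [-1.26177411e+01  2.12094465e+01  9.22377177e+01 -1.44769908e-02
  6.66462179e+01 -1.51069921e+02]
```

>>> servo_tool --motion '[{"x": 0,"y": 0,"z": 0.2,"twist": 10.5,"grip": 1},{"x": 0,"y": 0,"z": 0,"twist": 0,"grip": 0},{"x": 0,"y": 0,"z": 0,"twist": 0,"grip": 0},{"x": 0,"y": 0,"z": 0,"twist": 0,"grip": 0},{"x": 0,"y": 0,"z": 0,"twist": -10.5,"grip": 0}]'

```text
clock: 12.4
eef_pos: [609.0, -13.5, 71.6]
tool_rot: [[-0.672, -0.74, 0.001], [-0.74, 0.672, -0.0], [-0.0, -0.001, -1.0]]
wrist_force: [0.2, -0.1, 0.4]
grip_width: 85.3
gripper_force: 0.0
```

>>> servo_tool --motion '[{"x": 0,"y": 0,"z": 0,"twist": -10.5,"grip": 0},{"x": 0,"y": 0,"z": 0,"twist": -10.5,"grip": 0},{"x": 0,"y": 0,"z": 0,"twist": -10.5,"grip": 0},{"x": 0,"y": 0,"z": 0,"twist": -10.5,"grip": 0},{"x": 0,"y": 0,"z": 0,"twist": -10.5,"grip": 0}]'

```text
clock: 13.02
eef_pos: [609.0, -13.5, 71.5]
tool_rot: [[-0.996, 0.084, 0.0], [0.084, 0.996, -0.0], [-0.001, -0.0, -1.0]]
wrist_force: [0.4, 0.7, 0.1]
grip_width: 85.6
gripper_force: 0.0
```

>>> servo_tool --motion '[{"x": 0,"y": 0,"z": 0,"twist": -10.5,"grip": 0},{"x": 0,"y": 0,"z": 0,"twist": -10.5,"grip": 0},{"x": 0,"y": 0,"z": 0,"twist": -10.5,"grip": 0},{"x": 0,"y": 0,"z": 0,"twist": -10.5,"grip": 0},{"x": 0,"y": 0,"z": 0,"twist": -10.5,"grip": 0}]'

```text
clock: 13.65
eef_pos: [609.0, -13.5, 71.5]
tool_rot: [[-0.54, 0.842, 0.0], [0.842, 0.54, -0.0], [-0.0, 0.0, -1.0]]
wrist_force: [0.2, 0.5, 0.2]
grip_width: 85.6
gripper_force: 0.0
```

>>> servo_tool --motion '[{"x": 0,"y": 0,"z": 0,"twist": -10.5,"grip": 0},{"x": 0,"y": 0,"z": 0,"twist": -10.5,"grip": 0},{"x": 0,"y": 0,"z": 0,"twist": -10.5,"grip": 0},{"x": 0,"y": 0,"z": 0,"twist": -10.5,"grip": 0},{"x": 0,"y": 0,"z": 0,"twist": -10.5,"grip": 0}]'

```text
clock: 14.28
eef_pos: [609.0, -13.5, 71.5]
tool_rot: [[0.339, 0.941, 0.0], [0.941, -0.339, -0.0], [0.0, 0.0, -1.0]]
wrist_force: [0.2, -1.0, -0.3]
grip_width: 85.3
gripper_force: 0.0
```

>>> servo_tool --motion '[{"x": 0,"y": 0,"z": 0,"twist": -10.5,"grip": 0},{"x": 0,"y": 0,"z": 0,"twist": -10.5,"grip": 0},{"x": 0,"y": 0,"z": 0,"twist": -10.5,"grip": 0},{"x": 0,"y": 0,"z": 0,"twist": -10.5,"grip": 0},{"x": 0,"y": 0,"z": 0,"twist": -10.5,"grip": 0}]'

```text
clock: 14.9
eef_pos: [608.9, -13.5, 71.4]
tool_rot: [[0.953, 0.304, 0.0], [0.304, -0.953, -0.0], [0.0, 0.0, -1.0]]
wrist_force: [-0.0, -0.4, 1.0]
grip_width: 85.5
gripper_force: 0.0
```

>>> servo_tool --motion '[{"x": 0,"y": 0,"z": 0,"twist": -10.5,"grip": 0},{"x": 0,"y": 0,"z": 0,"twist": -10.5,"grip": 0},{"x": 0,"y": 0,"z": 0,"twist": -10.5,"grip": 0},{"x": 0,"y": 0,"z": 0,"twist": -10.5,"grip": 0},{"x": 0,"y": 0,"z": 0,"twist": -10.5,"grip": 0}]'

```text
clock: 15.52
eef_pos: [608.9, -13.5, 71.5]
tool_rot: [[0.821, -0.571, 0.0], [-0.571, -0.821, -0.0], [0.0, -0.0, -1.0]]
wrist_force: [0.7, -0.2, 0.1]
grip_width: 85.3
gripper_force: 0.0
```

>>> servo_tool --motion '[{"x": 0,"y": 0,"z": 0,"twist": -10.5,"grip": 0},{"x": 0,"y": 0,"z": 0,"twist": -10.5,"grip": 0},{"x": 0,"y": 0,"z": 0,"twist": -10.5,"grip": 0},{"x": 0,"y": 0,"z": 0,"twist": -10.5,"grip": 0},{"x": 0,"y": 0,"z": 0,"twist": -10.5,"grip": 0}]'

```text
clock: 16.15
eef_pos: [609.0, -13.5, 71.5]
tool_rot: [[0.047, -0.999, 0.0], [-0.999, -0.047, -0.0], [0.0, -0.0, -1.0]]
wrist_force: [-0.8, 0.0, -0.1]
grip_width: 85.4
gripper_force: 0.0
```

Run:
```python
from h import *
from fit import fits
s=robot.read_state(); print(s['eef_pos'],s['ft_torque'],s['wrist_force'],s['joint_pos'])
f=grab('wrist'); fits(f,cloud(f),{'lid':(608,-13,128,140,33)})
```

```text
[608.97598889 -13.52521102  71.50472282] [-0.02471892 -0.02481399 -0.0433478 ] [-0.84567371  0.02871725 -0.05203745] [-1.26242158e+01  2.12512965e+01  9.21912312e+01 -5.70358378e-04
  6.65280898e+01  1.64696582e+02]
lid 20480 circ [608.5 -13.5] 31.5 mean [608.8 -17.  132.9] zmed 133.1
```

>>> servo_tool --motion '[{"x": -0.5,"y": 0,"z": -1.5,"twist": 0,"grip": 1},{"x": 0,"y": 0,"z": 0,"twist": 0,"grip": 1},{"x": 0,"y": 0,"z": 0,"twist": 0,"grip": 1},{"x": 0,"y": 0,"z": 0.5,"twist": 0,"grip": 1},{"x": 0,"y": 0,"z": 1,"twist": 10.5,"grip": 1}]'

```text
clock: 16.82
eef_pos: [608.1, -13.4, 71.0]
tool_rot: [[0.24, -0.971, -0.0], [-0.971, -0.24, 0.0], [-0.0, 0.0, -1.0]]
wrist_force: [0.2, 0.1, -1.3]
grip_width: 60.3
gripper_force: 64.6
```

>>> servo_tool --motion '[{"x": 0,"y": 0,"z": 0.2,"twist": 10.5,"grip": 1},{"x": 0,"y": 0,"z": 0.2,"twist": 10.5,"grip": 1},{"x": 0,"y": 0,"z": 0.2,"twist": 10.5,"grip": 1},{"x": 0,"y": 0,"z": 0.2,"twist": 10.5,"grip": 1},{"x": 0,"y": 0,"z": 0.2,"twist": 10.5,"grip": 1}]'

```text
clock: 17.45
eef_pos: [608.1, -13.4, 71.9]
tool_rot: [[0.917, -0.399, -0.0], [-0.399, -0.917, 0.0], [-0.0, -0.0, -1.0]]
wrist_force: [0.4, -0.3, -1.6]
grip_width: 60.3
gripper_force: 64.6
```

>>> servo_tool --motion '[{"x": 0,"y": 0,"z": 0.2,"twist": 10.5,"grip": 1},{"x": 0,"y": 0,"z": 0.2,"twist": 10.5,"grip": 1},{"x": 0,"y": 0,"z": 0.2,"twist": 10.5,"grip": 1},{"x": 0,"y": 0,"z": 0.2,"twist": 10.5,"grip": 1},{"x": 0,"y": 0,"z": 0.2,"twist": 10.5,"grip": 1}]'

```text
clock: 18.08
eef_pos: [608.2, -13.3, 72.9]
tool_rot: [[0.875, 0.484, -0.0], [0.484, -0.875, 0.0], [0.0, -0.0, -1.0]]
wrist_force: [0.8, -0.0, -1.2]
grip_width: 60.2
gripper_force: 64.6
```

>>> servo_tool --motion '[{"x": 0,"y": 0,"z": 0.2,"twist": 10.5,"grip": 1},{"x": 0,"y": 0,"z": 0.2,"twist": 10.5,"grip": 1},{"x": 0,"y": 0,"z": 0.2,"twist": 10.5,"grip": 1},{"x": 0,"y": 0,"z": 0.2,"twist": 10.5,"grip": 1},{"x": 0,"y": 0,"z": 0.2,"twist": 10.5,"grip": 1}]'

```text
clock: 18.7
eef_pos: [608.2, -13.0, 73.9]
tool_rot: [[0.148, 0.989, -0.0], [0.989, -0.148, 0.001], [0.001, -0.0, -1.0]]
wrist_force: [0.8, 1.8, -0.8]
grip_width: 60.0
gripper_force: 64.7
```

>>> servo_tool --motion '[{"x": 0,"y": 0,"z": 0.2,"twist": 10.5,"grip": 1},{"x": 0,"y": 0,"z": 0.2,"twist": 10.5,"grip": 1},{"x": 0,"y": 0,"z": 0.2,"twist": 10.5,"grip": 1},{"x": 0,"y": 0,"z": 0.2,"twist": 10.5,"grip": 1},{"x": 0,"y": 0,"z": 0.2,"twist": 10.5,"grip": 1}]'

```text
clock: 19.32
eef_pos: [607.9, -12.9, 74.8]
tool_rot: [[-0.694, 0.72, -0.001], [0.72, 0.694, 0.001], [0.001, 0.0, -1.0]]
wrist_force: [-0.8, 1.1, -0.5]
grip_width: 60.0
gripper_force: 64.7
```

>>> servo_tool --motion '[{"x": 0,"y": 0,"z": 0.1,"twist": 10.5,"grip": 1},{"x": 0,"y": 0,"z": 0.1,"twist": 10.5,"grip": 1},{"x": 0,"y": 0,"z": 0.1,"twist": 10.5,"grip": 1},{"x": 0,"y": 0,"z": 0.1,"twist": 10.5,"grip": 1},{"x": 0,"y": 0,"z": 0.1,"twist": 10.5,"grip": 1}]'

```text
clock: 19.95
eef_pos: [607.8, -13.1, 75.3]
tool_rot: [[-0.994, -0.113, -0.001], [-0.113, 0.994, 0.001], [0.001, 0.001, -1.0]]
wrist_force: [-0.7, 0.0, -1.2]
grip_width: 60.1
gripper_force: 64.7
```

>>> servo_tool --motion '[{"x": 0,"y": 0,"z": 0.1,"twist": 10.5,"grip": 1},{"x": 0,"y": 0,"z": 0.1,"twist": 10.5,"grip": 1},{"x": 0,"y": 0,"z": 0.1,"twist": 10.5,"grip": 1},{"x": 0,"y": 0,"z": 0.1,"twist": 10.5,"grip": 1},{"x": 0,"y": 0,"z": 0.1,"twist": 10.5,"grip": 1}]'

```text
clock: 20.58
eef_pos: [608.0, -13.4, 75.9]
tool_rot: [[-0.515, -0.857, -0.0], [-0.857, 0.515, 0.0], [0.0, 0.001, -1.0]]
wrist_force: [1.2, 0.4, -0.9]
grip_width: 60.2
gripper_force: 64.7
```

>>> servo_tool --motion '[{"x": 0,"y": 0,"z": 0,"twist": 0,"grip": 0},{"x": 0,"y": 0,"z": 0,"twist": 0,"grip": 0},{"x": 0,"y": 0,"z": 0,"twist": 0,"grip": 0},{"x": 0,"y": 0,"z": 0,"twist": -10.5,"grip": 0},{"x": 0,"y": 0,"z": 0,"twist": -10.5,"grip": 0}]'

```text
clock: 21.2
eef_pos: [608.3, -13.4, 76.3]
tool_rot: [[-0.797, -0.604, 0.0], [-0.604, 0.797, -0.0], [-0.0, -0.0, -1.0]]
wrist_force: [-0.6, -0.3, 0.2]
grip_width: 85.3
gripper_force: 0.0
```

>>> servo_tool --motion '[{"x": 0,"y": 0,"z": 0,"twist": -10.5,"grip": 0},{"x": 0,"y": 0,"z": 0,"twist": -10.5,"grip": 0},{"x": 0,"y": 0,"z": 0,"twist": -10.5,"grip": 0},{"x": 0,"y": 0,"z": 0,"twist": -10.5,"grip": 0},{"x": 0,"y": 0,"z": 0,"twist": -10.5,"grip": 0}]'

```text
clock: 21.82
eef_pos: [608.3, -13.5, 76.3]
tool_rot: [[-0.964, 0.264, 0.0], [0.264, 0.964, 0.0], [-0.0, 0.0, -1.0]]
wrist_force: [-0.2, -0.3, -1.2]
grip_width: 85.5
gripper_force: 0.0
```

>>> servo_tool --motion '[{"x": 0,"y": 0,"z": 0,"twist": -10.5,"grip": 0},{"x": 0,"y": 0,"z": 0,"twist": -10.5,"grip": 0},{"x": 0,"y": 0,"z": 0,"twist": -10.5,"grip": 0}]'

```text
clock: 22.2
eef_pos: [608.3, -13.5, 76.3]
tool_rot: [[-0.684, 0.729, 0.0], [0.729, 0.684, -0.0], [-0.0, 0.0, -1.0]]
wrist_force: [-0.4, 0.4, -0.1]
grip_width: 85.2
gripper_force: 0.0
```

Run:
```python
from h import *
from fit import fits
s=robot.read_state(); print(s['eef_pos'],s['joint_pos'])
f=grab('wrist'); fits(f,cloud(f),{'lid':(608,-13,128,150,33)})
```

```text
[608.28715753 -13.46070074  76.31770559] [-1.26331767e+01  2.08332832e+01  9.21338129e+01  4.87641338e-04
  6.70274956e+01 -5.58164463e+01]
lid 21784 circ [608.2 -13.3] 31.7 mean [604.9 -10.1 138.2] zmed 138.6
```

>>> servo_tool --motion '[{"x": 0,"y": 0,"z": -0.5,"twist": 0,"grip": 1},{"x": 0,"y": 0,"z": 0,"twist": 0,"grip": 1},{"x": 0,"y": 0,"z": 0,"twist": 0,"grip": 1},{"x": 0,"y": 0,"z": 0.5,"twist": 0,"grip": 1},{"x": 0,"y": 0,"z": 0.5,"twist": 10.5,"grip": 1}]'

```text
clock: 22.88
eef_pos: [608.1, -13.3, 76.6]
tool_rot: [[-0.813, 0.582, -0.0], [0.582, 0.813, 0.0], [0.0, 0.0, -1.0]]
wrist_force: [0.4, 0.7, -1.0]
grip_width: 59.8
gripper_force: 64.5
```

>>> servo_tool --motion '[{"x": 0,"y": 0,"z": 0.2,"twist": 10.5,"grip": 1},{"x": 0,"y": 0,"z": 0.2,"twist": 10.5,"grip": 1},{"x": 0,"y": 0,"z": 0.2,"twist": 10.5,"grip": 1},{"x": 0,"y": 0,"z": 0.2,"twist": 10.5,"grip": 1},{"x": 0,"y": 0,"z": 0.2,"twist": 10.5,"grip": 1}]'

```text
clock: 23.5
eef_pos: [608.1, -13.3, 77.4]
tool_rot: [[-0.956, -0.292, -0.0], [-0.292, 0.956, 0.0], [0.0, 0.0, -1.0]]
wrist_force: [-0.1, 0.4, 0.4]
grip_width: 60.3
gripper_force: 64.5
```

>>> servo_tool --motion '[{"x": 0,"y": 0,"z": 0.2,"twist": 10.5,"grip": 1},{"x": 0,"y": 0,"z": 0.2,"twist": 10.5,"grip": 1},{"x": 0,"y": 0,"z": 0.3,"twist": 10.5,"grip": 1},{"x": 0,"y": 0,"z": 2,"twist": 0,"grip": 1},{"x": 0,"y": 0,"z": 3,"twist": 0,"grip": 1}]'

```text
clock: 24.12
eef_pos: [608.0, -13.4, 83.3]
tool_rot: [[-0.67, -0.742, -0.001], [-0.742, 0.67, 0.0], [0.0, 0.001, -1.0]]
wrist_force: [0.3, 0.8, 0.2]
grip_width: 60.2
gripper_force: 64.6
```

>>> servo_tool --motion '[{"x": 0,"y": 0,"z": 20,"twist": 0,"grip": 1},{"x": 0,"y": 0,"z": 30,"twist": 0,"grip": 1},{"x": -30,"y": -25,"z": 0,"twist": 0,"grip": 1},{"x": -40,"y": -32,"z": 0,"twist": 0,"grip": 1},{"x": -40,"y": -32,"z": 0,"twist": 0,"grip": 1}]'

```text
clock: 24.75
eef_pos: [497.8, -103.5, 135.2]
tool_rot: [[-0.668, -0.744, 0.002], [-0.744, 0.668, -0.001], [-0.001, -0.003, -1.0]]
wrist_force: [0.3, -0.4, 0.6]
grip_width: 59.8
gripper_force: 64.8
```

>>> servo_tool --motion '[{"x": -40,"y": -32,"z": 0,"twist": 0,"grip": 1},{"x": -30,"y": -25,"z": 0,"twist": 0,"grip": 1},{"x": -15,"y": -11,"z": 0,"twist": 0,"grip": 1},{"x": 0,"y": 0,"z": 0,"twist": 0,"grip": 1},{"x": 0,"y": 0,"z": 0,"twist": 0,"grip": 1}]'

```text
clock: 25.38
eef_pos: [423.1, -157.2, 133.7]
tool_rot: [[-0.682, -0.731, -0.01], [-0.731, 0.682, -0.017], [0.019, -0.004, -1.0]]
wrist_force: [-0.2, -0.2, -0.7]
grip_width: 59.8
gripper_force: 64.7
```

Run:
```python
from h import *
from fit import edges
s=robot.read_state(); print(s['eef_pos'],s['wrist_force'])
for n in('top','scene','wrist'):
    f=grab(n); P=cloud(f); H=cv2.cvtColor(f['frame'],cv2.COLOR_BGR2HSV); h,sa=H[...,0],H[...,1]
    m=(h>80)&(h<130)&(sa>12)&(np.abs(P[...,0]-413)<110)&(np.abs(P[...,1]+171)<110)&(P[...,2]<30); print(n,m.sum()); edges(f,m,12)
    cv2.imwrite(f'pics/t_{n}.png',f['frame'])
a=cv2.imread('pics/t_wrist.png'); b=cv2.imread('pics/t_scene.png'); cv2.imwrite('pics/t.png',np.hstack([cv2.resize(a,(400,300)),cv2.resize(b,(400,300))]))
```

```text
[ 423.05292335 -157.20517482  133.67727807] [-0.1928469  -0.17187087 -0.73177285]
top 72
rect [array([ 351.1, -168. ]), array([87.2,  3.2]), np.float64(88.5)]
scene 276
rect [array([ 413.8, -168.9]), array([130.3, 129.8]), np.float64(89.0)]
wrist 2622
rect [array([ 412.8, -170.5]), array([130.9, 130.9]), np.float64(88.9)]
```

View pics/t.png

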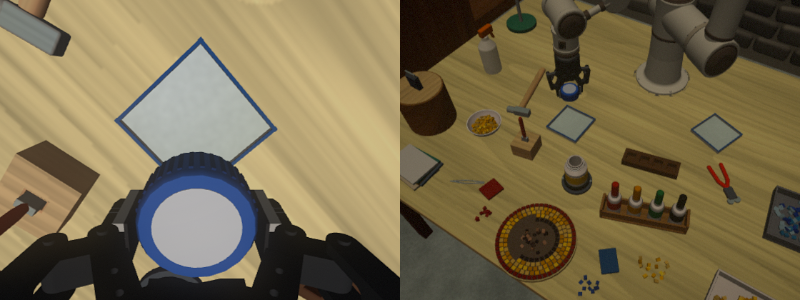

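The left view shows the gripped lid at (197,222) with the tray diamond behind it. The right view shows the jar open and the tray where I measured it. Settling, then lowering.

>>> servo_tool --motion '[{"x": 0,"y": 0,"z": 0,"twist": 0,"grip": 1},{"x": 0,"y": 0,"z": 0,"twist": 0,"grip": 1},{"x": 0,"y": 0,"z": 0,"twist": 0,"grip": 1},{"x": 0,"y": 0,"z": -30,"twist": 0,"grip": 1},{"x": 0,"y": 0,"z": -30,"twist": 0,"grip": 1}]'

```text
clock: 26.15
eef_pos: [422.6, -158.0, 72.9]
tool_rot: [[-0.683, -0.731, -0.01], [-0.73, 0.683, -0.017], [0.02, -0.005, -1.0]]
wrist_force: [-0.0, -0.7, -0.9]
grip_width: 60.0
gripper_force: 64.7
```

>>> servo_tool --motion '[{"x": 0,"y": 0,"z": -30,"twist": 0,"grip": 1},{"x": 0,"y": 0,"z": -30,"twist": 0,"grip": 1},{"x": 0,"y": 0,"z": 0,"twist": 0,"grip": 1},{"x": 0,"y": 0,"z": 0,"twist": 0,"grip": 1}]'

```text
clock: 26.65
eef_pos: [422.9, -158.2, 14.3]
tool_rot: [[-0.683, -0.731, -0.01], [-0.73, 0.683, -0.018], [0.02, -0.005, -1.0]]
wrist_force: [0.4, -0.2, -0.3]
grip_width: 60.3
gripper_force: 65.0
```

Run:
```python
from h import *
s=robot.read_state(); print(s['joint_pos'])
for n in('wrist','scene'):
    f=grab(n); P=cloud(f); e=s['eef_pos']; m=(np.hypot(P[...,0]-413,P[...,1]+170)<40)&(P[...,2]<e[2]+75)&(P[...,2]>e[2]+45); H=cv2.cvtColor(f['frame'],cv2.COLOR_BGR2HSV); w=m&(H[...,1]<60)&(H[...,2]>90); print(n,w.sum(),np.median(P[w],0))
```

```text
[ -35.02320143    5.17904526  119.15972873   -1.39822514   55.5655151
 -171.16870278]
wrist 11355 [ 422.39516578 -159.09083624   76.84525088]
scene 185 [ 423.20852232 -158.45611874   75.47139575]
```

Joint 6 is at its limit, so I'll twist back and shift to the tray centre.

>>> servo_tool --motion '[{"x": 0,"y": 0,"z": 0,"twist": -8,"grip": 1},{"x": 0,"y": 0,"z": 0,"twist": -10,"grip": 1},{"x": -5,"y": -6,"z": 0,"twist": 0,"grip": 1},{"x": -5,"y": -6,"z": 0,"twist": 0,"grip": 1},{"x": 0,"y": 0,"z": 0,"twist": 0,"grip": 1}]'

```text
clock: 27.38
eef_pos: [411.9, -170.3, 13.5]
tool_rot: [[-0.875, -0.484, -0.016], [-0.484, 0.875, -0.013], [0.02, -0.003, -1.0]]
wrist_force: [-0.1, -0.3, -0.5]
grip_width: 60.3
gripper_force: 64.9
```

>>> servo_tool --motion '[{"x": 0,"y": 0,"z": -15,"twist": 0,"grip": 1},{"x": 0,"y": 0,"z": -10,"twist": 0,"grip": 1},{"x": 0,"y": 0,"z": -5,"twist": 0,"grip": 1},{"x": 0,"y": 0,"z": 0,"twist": 0,"grip": 1}]'

```text
clock: 27.88
eef_pos: [411.7, -169.2, -17.4]
tool_rot: [[-0.875, -0.484, -0.017], [-0.484, 0.875, -0.011], [0.02, -0.002, -1.0]]
wrist_force: [-0.5, 0.5, 0.1]
grip_width: 60.3
gripper_force: 64.9
```

Run:
```python
from h import *
s=robot.read_state(); print(s['joint_pos'],s['wrist_force'])
for n in('wrist','scene'):
    f=grab(n); P=cloud(f); e=s['eef_pos']; m=(np.hypot(P[...,0]-413,P[...,1]+170)<40)&(P[...,2]<e[2]+75)&(P[...,2]>e[2]+45); H=cv2.cvtColor(f['frame'],cv2.COLOR_BGR2HSV); w=m&(H[...,1]<60)&(H[...,2]>90); print(n,w.sum(),np.median(P[w],0))
```

```text
[ -37.10123042    8.4991745   120.12674543   -1.41647592   51.77047487
 -155.17536116] [-0.50857466  0.53636539  0.1352689 ]
wrist 11390 [ 411.3368211  -170.1028235    45.07040071]
scene 175 [ 412.62159044 -169.65300145   43.66549211]
```

>>> servo_tool --motion '[{"x": 0,"y": 0,"z": -6,"twist": 0,"grip": 1},{"x": 0,"y": 0,"z": -3.5,"twist": 0,"grip": 1},{"x": 0,"y": 0,"z": 0,"twist": 0,"grip": 1},{"x": 0,"y": 0,"z": 0,"twist": 0,"grip": 0.18},{"x": 0,"y": 0,"z": 0,"twist": 0,"grip": 0.18}]'

```text
clock: 28.6
eef_pos: [412.4, -169.9, -26.0]
tool_rot: [[-0.875, -0.484, -0.015], [-0.484, 0.875, -0.013], [0.02, -0.004, -1.0]]
wrist_force: [-0.1, -0.7, -0.9]
grip_width: 70.1
gripper_force: 0.0
```

>>> servo_tool --motion '[{"x": 0,"y": 0,"z": 0,"twist": 0,"grip": 0.15},{"x": 0,"y": 0,"z": 8,"twist": 0,"grip": 0.15},{"x": 0,"y": 0,"z": 40,"twist": 0,"grip": 0.1},{"x": 0,"y": 0,"z": 50,"twist": 0,"grip": 0},{"x": 0,"y": 0,"z": 50,"twist": 0,"grip": 0}]'

```text
clock: 29.22
eef_pos: [412.0, -169.5, 123.8]
tool_rot: [[-0.875, -0.484, -0.016], [-0.484, 0.875, -0.013], [0.02, -0.004, -1.0]]
wrist_force: [1.1, 0.1, -0.3]
grip_width: 85.5
gripper_force: 0.0
```

>>> servo_tool --motion '[{"x": 0,"y": 0,"z": 40,"twist": -10.5,"grip": 0},{"x": 0,"y": 0,"z": 40,"twist": -10.5,"grip": 0},{"x": 44,"y": -15,"z": 0,"twist": -10.5,"grip": 0},{"x": 44,"y": -16,"z": 0,"twist": -10.5,"grip": 0},{"x": 44,"y": -16,"z": 0,"twist": -10.5,"grip": 0}]'

```text
clock: 29.85
eef_pos: [545.5, -217.1, 202.6]
tool_rot: [[-0.914, 0.405, -0.019], [0.405, 0.914, 0.005], [0.019, -0.003, -1.0]]
wrist_force: [0.1, 0.5, -0.0]
grip_width: 85.4
gripper_force: 0.0
```

>>> servo_tool --motion '[{"x": 44,"y": -15,"z": 0,"twist": -10.5,"grip": 0},{"x": 0,"y": 0,"z": 0,"twist": -10.5,"grip": 0},{"x": 0,"y": 0,"z": 0,"twist": -10.5,"grip": 0},{"x": 0,"y": 0,"z": 0,"twist": 0,"grip": 0},{"x": 0,"y": 0,"z": 0,"twist": 0,"grip": 0}]'

```text
clock: 30.48
eef_pos: [588.1, -231.6, 202.1]
tool_rot: [[-0.575, 0.818, -0.014], [0.818, 0.575, 0.014], [0.02, -0.003, -1.0]]
wrist_force: [0.0, 0.3, 0.1]
grip_width: 85.4
gripper_force: 0.0
```

Run:
```python
from h import *
from fit import fits
s=robot.read_state(); print(s['eef_pos'],s['tool_rot'].round(3).tolist(),s['joint_pos'].round(1))
for n in('wrist','top','scene'):
    f=grab(n); P=cloud(f); print(n); cv2.imwrite(f'pics/b_{n}.png',f['frame'])
    fits(f,P,{'br':(588,-232,160,170,15),'br140':(588,-232,132,150,15),'br120':(588,-232,110,130,15),'lid':(412,-170,25,42,45)})
a=cv2.imread('pics/b_wrist.png'); b=cv2.imread('pics/b_scene.png')[60:270,100:380]; cv2.imwrite('pics/b.png',np.hstack([cv2.resize(a,(400,300)),cv2.resize(b,(400,300))]))
```

```text
[ 588.05438349 -231.58874984  202.09992922] [[-0.575, 0.818, -0.014], [0.818, 0.575, 0.014], [0.02, -0.003, -1.0]] [-32.6  18.3  80.5   0.3  82.3 -67.7]
wrist
br 264 circ [ 587.8 -234. ] 5.9 mean [ 587.1 -233.1  164.1] zmed 164.9
br140 134 circ [ 587.6 -233.9] 6.4 mean [ 585.  -230.   141.2] zmed 141.3
br120 116 circ [ 587.2 -233.4] 6.2 mean [ 585.1 -230.   120.2] zmed 120.1
lid 1829 circ [ 434.2 -164.7] 24.8 mean [ 438.1 -167.    34.3] zmed 34.5
top
br 11 circ [ 587.5 -234.2] 5.2 mean [ 587.9 -234.1  163.3] zmed 162.7
br140 none
br120 none
lid none
scene
br 16 circ [ 590.3 -230.2] 5.4 mean [ 590.7 -230.6  162.9] zmed 162.3
br140 33 circ [ 590.1 -231.1] 6.8 mean [ 591.9 -230.   141.3] zmed 141.6
br120 29 circ [ 591.9 -230.3] 6.3 mean [ 592.2 -229.2  120. ] zmed 120.7
lid 221 circ [ 435.6 -152.9] 30.7 mean [ 432.7 -155.4   32.8] zmed 32.8
```

View pics/b.png

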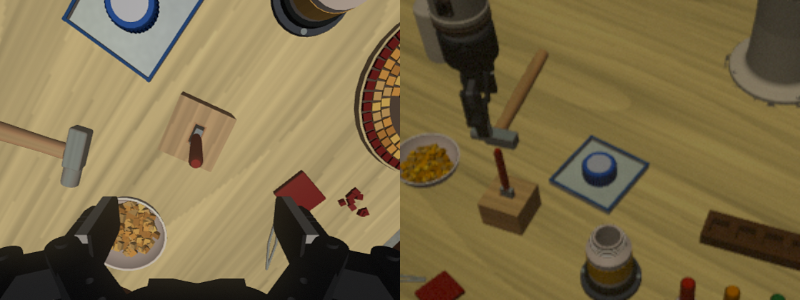

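The left view shows the brush handle at (195,150), upright. The right view shows the lid in the tray at (598,168). Something has nudged the tray by 2–3 cm with the lid still centred in it. Grasping the brush.

>>> servo_tool --motion '[{"x": 0.3,"y": -1,"z": -40,"twist": 0,"grip": 0},{"x": 0,"y": 0,"z": -40,"twist": 0,"grip": 0},{"x": 0,"y": 0,"z": -32,"twist": 0,"grip": 0},{"x": 0,"y": 0,"z": 0,"twist": 0,"grip": 0.3},{"x": 0,"y": 0,"z": 0,"twist": 0,"grip": 1}]' --newtons 50

```text
clock: 31.25
eef_pos: [589.3, -233.2, 91.5]
tool_rot: [[-0.573, 0.819, -0.012], [0.819, 0.573, 0.013], [0.018, -0.002, -1.0]]
wrist_force: [-0.2, -0.3, 0.1]
grip_width: 51.6
gripper_force: 0.0
```

>>> servo_tool --motion '[{"x": 0,"y": 0,"z": 0,"twist": 0,"grip": 1},{"x": 0,"y": 0,"z": 0,"twist": 0,"grip": 1},{"x": 0,"y": 0,"z": 0,"twist": 0,"grip": 1},{"x": 0,"y": 0,"z": 0,"twist": 0,"grip": 1},{"x": 0,"y": 0,"z": 0,"twist": 0,"grip": 1}]'

```text
clock: 31.88
eef_pos: [589.2, -233.4, 91.4]
tool_rot: [[-0.573, 0.82, -0.012], [0.82, 0.573, 0.013], [0.017, -0.002, -1.0]]
wrist_force: [0.2, -0.2, 5.6]
grip_width: 11.6
gripper_force: 48.7
```

>>> servo_tool --motion '[{"x": 0,"y": 0,"z": 10,"twist": 0,"grip": 1},{"x": 0,"y": 0,"z": 20,"twist": 0,"grip": 1},{"x": 0,"y": 0,"z": 30,"twist": 0,"grip": 1},{"x": 0,"y": 0,"z": 40,"twist": 0,"grip": 1},{"x": 0,"y": 0,"z": 40,"twist": 0,"grip": 1}]'

```text
clock: 32.5
eef_pos: [588.4, -232.4, 232.3]
tool_rot: [[-0.573, 0.82, -0.013], [0.82, 0.573, 0.014], [0.019, -0.002, -1.0]]
wrist_force: [0.5, -0.7, -0.3]
grip_width: 11.9
gripper_force: 48.7
```

>>> servo_tool --motion '[{"x": 4,"y": 40,"z": 10,"twist": 0,"grip": 1},{"x": 4,"y": 50,"z": 0,"twist": 0,"grip": 1},{"x": 4,"y": 50,"z": 0,"twist": 0,"grip": 1},{"x": 4,"y": 50,"z": 0,"twist": 0,"grip": 1},{"x": 4,"y": 29,"z": 0,"twist": 0,"grip": 1}]'

```text
clock: 33.12
eef_pos: [608.4, -11.0, 241.3]
tool_rot: [[-0.574, 0.819, -0.013], [0.818, 0.574, 0.015], [0.02, -0.002, -1.0]]
wrist_force: [0.1, -0.4, -0.9]
grip_width: 11.6
gripper_force: 48.7
```

>>> servo_tool --motion '[{"x": 0,"y": 0,"z": 0,"twist": 0,"grip": 1},{"x": 0,"y": 0,"z": 0,"twist": 0,"grip": 1},{"x": 0,"y": 0,"z": 0,"twist": 0,"grip": 1}]'

```text
clock: 33.5
eef_pos: [608.4, -14.8, 240.0]
tool_rot: [[-0.571, 0.821, -0.014], [0.82, 0.572, 0.014], [0.02, -0.003, -1.0]]
wrist_force: [0.4, -0.0, -0.9]
grip_width: 11.9
gripper_force: 48.7
```

Run:
```python
from h import *
s=robot.read_state(); e=s['eef_pos'];print(e)
for n in('wrist','scene','top'):
    f=grab(n); P=cloud(f); print(n,'jar',pix(f,(608.3,-13.4,118)))
    m=(np.hypot(P[...,0]-e[0],P[...,1]-e[1])<45)&(P[...,2]>125)&(P[...,2]<e[2]+20)
    for z in range(130,270,15):
        q=P[m&(abs(P[...,2]-z)<7)]
        if len(q)>3: print(z,len(q),q.mean(0).round(1))
    cv2.imwrite(f'pics/j_{n}.png',f['frame'])
a=cv2.imread('pics/j_wrist.png'); b=cv2.imread('pics/j_scene.png')[80:290,100:380]; cv2.imwrite('pics/j.png',np.hstack([cv2.resize(a,(400,300)),cv2.resize(b,(400,300))]))
```

```text
[608.42839761 -14.79542913 240.04403301]
wrist jar (np.float64(276.86103150658516), np.float64(191.19776108314022))
160 49 [604.3 -11.6 163.5]
175 111 [604.2 -10.6 175.5]
190 92 [604.   -9.9 192. ]
205 186 [604.  -10.3 205.3]
220 352 [605.3  -9.8 218.9]
235 182 [604.7 -11.2 235.7]
250 271 [604.9 -11.  250.2]
265 51 [605.2 -10.9 259.2]
scene jar (np.float64(244.8395786843414), np.float64(224.76335928262702))
160 26 [611.3 -12.3 162.1]
175 41 [611.1 -11.4 174.8]
190 40 [612.  -11.7 190.6]
205 48 [612.2 -12.  204.7]
220 45 [611.1 -12.4 217.9]
235 30 [613.1 -11.2 236. ]
250 27 [612.6 -11.5 250.7]
265 4 [614.1  -9.9 258.7]
top jar (np.float64(279.59570967528936), np.float64(166.57799223992353))
175 7 [603.3 -15.2 174. ]
190 4 [603.  -16.6 189.5]
205 8 [602.3 -14.3 203.4]
220 13 [603.8 -11.3 217.5]
```

View pics/j.png

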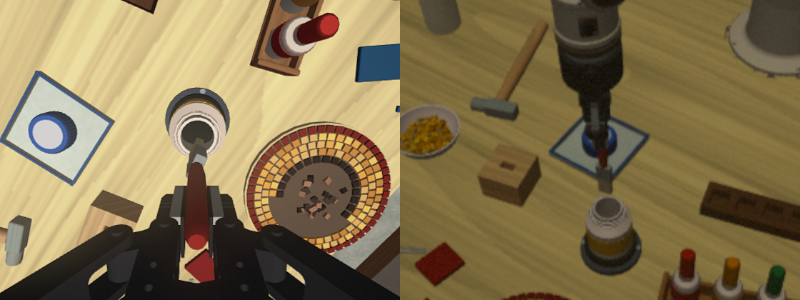

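The left view shows the brush hanging upright over the jar mouth at (197,135). The right view agrees. Lowering.

>>> servo_tool --motion '[{"x": 0,"y": 0.5,"z": -25,"twist": 0,"grip": 1},{"x": 0,"y": 0,"z": -20,"twist": 0,"grip": 1},{"x": 0,"y": 0,"z": -20,"twist": 0,"grip": 1},{"x": 0,"y": 0,"z": -20,"twist": 0,"grip": 1},{"x": 0,"y": 0,"z": 0,"twist": 0,"grip": 1}]'

```text
clock: 34.28
eef_pos: [606.9, -12.8, 152.2]
tool_rot: [[-0.572, 0.82, -0.018], [0.82, 0.573, 0.016], [0.023, -0.006, -1.0]]
wrist_force: [-0.2, 0.1, -0.1]
grip_width: 12.0
gripper_force: 48.7
```

>>> servo_tool --motion '[{"x": 0,"y": 0,"z": -25,"twist": 0,"grip": 1},{"x": 0,"y": 0,"z": -20,"twist": 0,"grip": 1},{"x": 0,"y": 0,"z": -4,"twist": 0,"grip": 1},{"x": 0,"y": 0,"z": 0,"twist": 0,"grip": 1}]'

```text
clock: 34.78
eef_pos: [608.6, -13.2, 106.0]
tool_rot: [[-0.573, 0.82, -0.014], [0.82, 0.573, 0.015], [0.02, -0.003, -1.0]]
wrist_force: [-0.1, -0.3, -0.0]
grip_width: 11.4
gripper_force: 48.7
```

>>> servo_tool --motion '[{"x": 0,"y": 0,"z": 0,"twist": 0,"grip": 0},{"x": 0,"y": 0,"z": 0,"twist": 0,"grip": 0},{"x": 0,"y": 0,"z": 0,"twist": 0,"grip": 0},{"x": 0,"y": 0,"z": 0,"twist": 0,"grip": 0},{"x": 0,"y": 0,"z": 40,"twist": 0,"grip": 0}]'

```text
clock: 35.4
eef_pos: [605.5, -12.5, 142.4]
tool_rot: [[-0.572, 0.82, -0.022], [0.82, 0.573, 0.016], [0.026, -0.009, -1.0]]
wrist_force: [0.2, 0.5, 0.6]
grip_width: 85.5
gripper_force: 0.0
```

>>> servo_tool --motion '[{"x": 0,"y": 0,"z": 50,"twist": 0,"grip": 0},{"x": 0,"y": 0,"z": 40,"twist": 0,"grip": 0},{"x": 10,"y": 50,"z": 0,"twist": -8,"grip": 0},{"x": 10,"y": 55,"z": 0,"twist": -8,"grip": 0},{"x": 11,"y": 51,"z": 0,"twist": 0,"grip": 0}]'

```text
clock: 36.02
eef_pos: [639.6, 144.5, 236.0]
tool_rot: [[-0.323, 0.946, -0.009], [0.946, 0.323, 0.018], [0.02, -0.003, -1.0]]
wrist_force: [0.3, -0.6, 0.9]
grip_width: 85.2
gripper_force: 0.0
```

>>> servo_tool --motion '[{"x": 0,"y": 0,"z": -20,"twist": 0,"grip": 0},{"x": 0,"y": 0,"z": 0,"twist": 0,"grip": 0},{"x": 0,"y": 0,"z": 0,"twist": 0,"grip": 0}]'

```text
clock: 36.4
eef_pos: [639.3, 141.5, 215.7]
tool_rot: [[-0.323, 0.946, -0.01], [0.946, 0.323, 0.017], [0.02, -0.004, -1.0]]
wrist_force: [0.4, 0.4, 0.3]
grip_width: 85.6
gripper_force: 0.0
```

```bash
cat > look.py <<'E'
from h import *
from fit import fits,edges
import sys
s=robot.read_state(); e=s['eef_pos'];print(e.round(1),s['tool_rot'].round(3).tolist(),s['joint_pos'].round(1))
ca={'red':(639.4,143.4,159,170,18),'ochre':(619.8,202,159,170,18),'green':(598.4,259.4,159,170,18),'black':(577.7,318,159,170,18)}
o=[]
for n in('wrist','scene','top'):
    f=grab(n); P=cloud(f); print(n); fits(f,P,ca)
    m=(P[...,2]>16)&(P[...,2]<30)&(np.abs(P[...,0]-424)<90)&(np.abs(P[...,1]-160)<140)
    if m.sum()>200: print(m.sum()); edges(f,m,24)
    fits(f,P,{'brush':(608,-13,140,200,45),'lid':(435,-155,28,42,60)})
    o.append(cv2.resize(f['frame'] if n!='scene' else f['frame'][80:290,100:380],(400,300)))
cv2.imwrite('pics/'+sys.argv[1],np.hstack(o[:2]))
E
python3 look.py k1.png
```

```text
[639.3 141.5 215.7] [[-0.323, 0.946, -0.01], [0.946, 0.323, 0.017], [0.02, -0.004, -1.0]] [  1.4  20.6  76.1   1.   83.9 -17.6]
wrist
red 734 circ [638.5 142.7] 10.6 mean [638.2 143.2 161.8] zmed 162.1
ochre 907 circ [617.7 200.9] 10.7 mean [617.8 201.  161.7] zmed 161.9
green 644 circ [597.5 258. ] 10.3 mean [598.6 255.5 161.6] zmed 161.8
black none
8432
rect [array([426.2, 150.6]), array([ 60.5, 169.5]), np.float64(12.4)]
brush 551 circ [607.9 -12.9] 6.7 mean [608.7  -9.  157.5] zmed 157.7
lid 411 circ [ 433. -138.] 27.0 mean [ 437.3 -128.3   32.6] zmed 33.0
scene
red 50 circ [640.7 144.6] 10.2 mean [640.7 143.8 161.2] zmed 161.0
ochre 56 circ [621.1 201.6] 10.1 mean [620.9 201.9 160.9] zmed 160.8
green 59 circ [599.9 260.2] 10.1 mean [600.1 260.9 160.8] zmed 160.4
black 52 circ [578.9 318.9] 9.1 mean [578.8 318.5 161.1] zmed 161.1
1210
rect [array([427.2, 162.2]), array([ 61.7, 189.7]), np.float64(12.6)]
brush 75 circ [610.2 -12. ] 6.5 mean [611.8 -10.9 159.9] zmed 160.4
lid 340 circ [ 439.6 -150.7] 31.0 mean [ 440.5 -150.    32.8] zmed 32.8
top
red none
ochre 17 circ [622.1 199.7] 8.1 mean [621.7 200.6 162.2] zmed 162.0
green none
black 30 circ [576.1 317.4] 9.5 mean [575.3 317.1 162.3] zmed 161.6
244
rect [array([434.9, 102.6]), array([56.8, 70.6]), np.float64(11.8)]
brush 21 circ [605.9 -13.5] 5.5 mean [604.8 -13.2 166.1] zmed 169.5
lid 278 circ [ 436.6 -152.7] 30.6 mean [ 435.9 -152.3   34.2] zmed 34.3
```

View pics/k1.png

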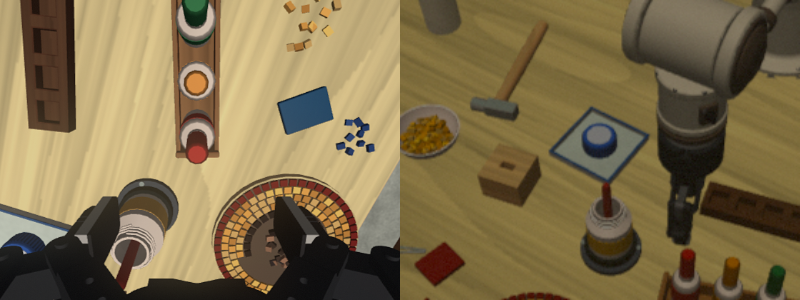

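The left view shows the red cap at (197,148) straight ahead. The brush is upright in the jar (right view, 605,195). Taking the red cap.

>>> servo_tool --motion '[{"x": -0.5,"y": 2.5,"z": -40,"twist": 0,"grip": 0},{"x": 0,"y": 0,"z": -40,"twist": 0,"grip": 0},{"x": 0,"y": 0,"z": -33,"twist": 0,"grip": 0},{"x": 0,"y": 0,"z": 0,"twist": 0,"grip": 0},{"x": 0,"y": 0,"z": 0,"twist": 0,"grip": 1}]' --newtons 25

```text
clock: 37.17
eef_pos: [640.3, 145.1, 104.9]
tool_rot: [[-0.324, 0.946, -0.006], [0.946, 0.324, 0.018], [0.019, -0.0, -1.0]]
wrist_force: [-0.2, -0.0, 0.5]
grip_width: 70.0
gripper_force: 0.0
```

>>> servo_tool --motion '[{"x": 0,"y": 0,"z": 0,"twist": 0,"grip": 1},{"x": 0,"y": 0,"z": 0,"twist": 0,"grip": 1},{"x": 0,"y": 0,"z": 0,"twist": 0,"grip": 1},{"x": 0,"y": 0,"z": 0,"twist": 0,"grip": 1}]'

```text
clock: 37.67
eef_pos: [639.5, 145.3, 103.8]
tool_rot: [[-0.325, 0.946, -0.008], [0.946, 0.325, 0.018], [0.019, -0.002, -1.0]]
wrist_force: [-1.2, 0.3, 4.8]
grip_width: 21.2
gripper_force: 24.4
```

>>> servo_tool --motion '[{"x": 0,"y": 0,"z": 15,"twist": 0,"grip": 1},{"x": 0,"y": 0,"z": 25,"twist": 0,"grip": 1},{"x": 0,"y": 0,"z": 25,"twist": 0,"grip": 1},{"x": -20,"y": 0,"z": 0,"twist": 0,"grip": 1},{"x": -45,"y": -5,"z": 0,"twist": 0,"grip": 1}]'

```text
clock: 38.3
eef_pos: [574.6, 140.3, 169.0]
tool_rot: [[-0.324, 0.946, -0.007], [0.946, 0.325, 0.018], [0.019, -0.001, -1.0]]
wrist_force: [-0.2, -1.0, -0.1]
grip_width: 21.1
gripper_force: 24.6
```

>>> servo_tool --motion '[{"x": -45,"y": -15,"z": 0,"twist": -3,"grip": 1},{"x": -45,"y": -16,"z": -30,"twist": -3,"grip": 1},{"x": -46,"y": -15,"z": -30,"twist": 0,"grip": 1},{"x": 0,"y": 0,"z": -30,"twist": 0,"grip": 1},{"x": 0,"y": 0,"z": 0,"twist": 0,"grip": 1}]'

```text
clock: 38.92
eef_pos: [435.9, 94.4, 76.5]
tool_rot: [[-0.224, 0.975, -0.011], [0.974, 0.224, 0.019], [0.021, -0.007, -1.0]]
wrist_force: [-0.9, 0.4, -0.6]
grip_width: 20.9
gripper_force: 24.6
```

>>> servo_tool --motion '[{"x": 0,"y": 0,"z": 0,"twist": 0,"grip": 1},{"x": 0,"y": 0,"z": 0,"twist": 0,"grip": 1}]'

```text
clock: 39.17
eef_pos: [439.9, 94.4, 79.5]
tool_rot: [[-0.224, 0.975, -0.004], [0.974, 0.224, 0.018], [0.019, 0.0, -1.0]]
wrist_force: [-0.6, -0.3, -0.8]
grip_width: 21.2
gripper_force: 24.6
```

```bash
cat > blk.py <<'E'
from h import *
from fit import edges
import sys
s=robot.read_state(); e=s['eef_pos'];R=s['tool_rot']; print('eef',e.round(1),'pads',(e-51*R[:,2]).round(1),s['joint_pos'].round(1))
f=grab('wrist'); P=cloud(f); cv2.imwrite('pics/w_'+sys.argv[1],f['frame'])
# pocket floors in the wrist view: depth 2..12 mm inside block region
m=((P[...,2]>1)&(P[...,2]<12)&(np.abs(P[...,0]-423)<60)&(np.abs(P[...,1]-161)<110)).astype(np.uint8)
t=((P[...,2]>18)&(P[...,2]<30)&(np.abs(P[...,0]-423)<75)&(np.abs(P[...,1]-161)<130)).astype(np.uint8)
edges(f,t.astype(bool),24)
hull=cv2.convexHull(np.argwhere(t)[:,::-1].astype(np.int32)); hm=np.zeros_like(t); cv2.fillConvexPoly(hm,hull,1); hm=cv2.erode(hm,np.ones((7,7)))
k=(hm&(1-t)&(P[...,2]<18).astype(np.uint8))
n,l,st,c=cv2.connectedComponentsWithStats(cv2.morphologyEx(k,cv2.MORPH_OPEN,np.ones((5,5))))
for i in range(1,n):
    if st[i,4]<150: continue
    cc=cv2.findContours((l==i).astype(np.uint8),0,1)[0][0]; w=np.array([ray(f,*p[0],24)[:2] for p in cc],np.float32); r=cv2.minAreaRect(w); print('pocket',np.round(r[0],1),np.round(r[1],1),round(r[2],1))
E
python3 blk.py p1.png
```

```text
eef [439.9  94.4  79.5] pads [440.1  93.4 130.5] [ -4.2  -2.  117.7   1.2  64.6 -17.6]
rect [array([426., 142.]), array([ 56.1, 152.8]), np.float64(12.5)]
pocket [409.9 214.7] [29.   3.5] 12.9
pocket [417.1 182.4] [29.2 28.9] 12.9
pocket [426.8 138.6] [29.1 28.6] 12.9
pocket [436.6  94.4] [29.2 27.1] 12.9
```

View pics/w_p1.png

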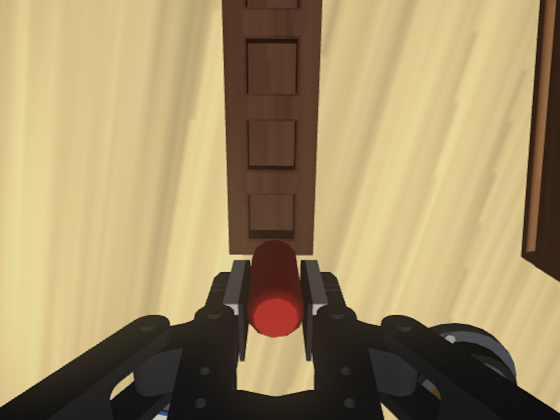

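Pockets show at (271,215), (271,144) and (272,67), and the red cap hangs just in front of the first one. Placing it in the -69 pocket.

>>> servo_tool --motion '[{"x": -2.5,"y": 0,"z": -20,"twist": 0,"grip": 1},{"x": 0,"y": 0,"z": -20,"twist": 0,"grip": 1},{"x": 0,"y": 0,"z": -5,"twist": 0,"grip": 1},{"x": 0,"y": 0,"z": 0,"twist": 0,"grip": 1},{"x": 0,"y": 0,"z": 0,"twist": 0,"grip": 1}]'

```text
clock: 39.85
eef_pos: [436.4, 94.3, 33.7]
tool_rot: [[-0.224, 0.975, -0.006], [0.974, 0.224, 0.019], [0.019, -0.001, -1.0]]
wrist_force: [0.8, 0.0, -0.1]
grip_width: 20.7
gripper_force: 24.6
```

```bash
python3 blk.py p2.png
```

```text
eef [436.4  94.3  33.7] pads [436.7  93.4  84.7] [ -4.2   2.2 119.6   1.2  58.6 -17.8]
rect [array([426. , 142.3]), array([ 56.1, 132.2]), np.float64(12.5)]
pocket [417.1 182.4] [29.  28.5] 12.9
pocket [426.7 138.7] [29.  28.8] 12.6
pocket [436.3  96.7] [28.7 23.7] 11.8
```

Pads are at (436.7,93.4), which is on target. Descending and releasing.

>>> servo_tool --motion '[{"x": 0,"y": 0,"z": -15,"twist": 0,"grip": 1},{"x": 0,"y": 0,"z": -12,"twist": 0,"grip": 1},{"x": 0,"y": 0,"z": -7,"twist": 0,"grip": 1},{"x": 0,"y": 0,"z": 0,"twist": 0,"grip": 1},{"x": 0,"y": 0,"z": 0,"twist": 0,"grip": 1}]'

```text
clock: 40.52
eef_pos: [435.6, 94.3, -1.1]
tool_rot: [[-0.224, 0.975, -0.007], [0.974, 0.224, 0.019], [0.02, -0.003, -1.0]]
wrist_force: [0.4, 0.3, -0.4]
grip_width: 21.1
gripper_force: 24.6
```

>>> servo_tool --motion '[{"x": 0,"y": 0,"z": 0,"twist": 0,"grip": 0.5},{"x": 0,"y": 0,"z": 0,"twist": 0,"grip": 0.5},{"x": 0,"y": 0,"z": 0,"twist": 0,"grip": 0.3},{"x": 0,"y": 0,"z": 30,"twist": 0,"grip": 0.3},{"x": 0,"y": 0,"z": 50,"twist": 0,"grip": 0}]'

```text
clock: 41.15
eef_pos: [433.5, 94.4, 78.2]
tool_rot: [[-0.224, 0.975, -0.012], [0.974, 0.224, 0.019], [0.021, -0.007, -1.0]]
wrist_force: [1.6, 1.1, -0.4]
grip_width: 76.2
gripper_force: 0.0
```

>>> servo_tool --motion '[{"x": 10,"y": 0,"z": 60,"twist": 2,"grip": 0},{"x": 50,"y": 22,"z": 50,"twist": 2,"grip": 0},{"x": 50,"y": 35,"z": 0,"twist": 2,"grip": 0},{"x": 52,"y": 35,"z": 0,"twist": 0,"grip": 0},{"x": 20,"y": 15,"z": 0,"twist": 0,"grip": 0}]'

```text
clock: 41.78
eef_pos: [611.1, 199.5, 180.0]
tool_rot: [[-0.326, 0.945, -0.01], [0.945, 0.326, 0.018], [0.02, -0.003, -1.0]]
wrist_force: [0.1, -0.1, -0.0]
grip_width: 85.3
gripper_force: 0.0
```

>>> servo_tool --motion '[{"x": 0,"y": 0,"z": 0,"twist": 0,"grip": 0},{"x": 0,"y": 0,"z": 0,"twist": 0,"grip": 0}]'

```text
clock: 42.02
eef_pos: [608.7, 197.3, 180.8]
tool_rot: [[-0.324, 0.946, -0.01], [0.946, 0.324, 0.017], [0.02, -0.004, -1.0]]
wrist_force: [0.5, -0.4, -0.2]
grip_width: 85.4
gripper_force: 0.0
```

```bash
cat > chk.py <<'E'
from h import *
from fit import fits
s=robot.read_state(); e=s['eef_pos'];R=s['tool_rot']; print('eef',e.round(1),'pads',(e-51*R[:,2]).round(1),s['joint_pos'].round(1))
po={'p-69':(437,93.4,40,66,20),'p-23':(426.8,138.6,40,66,20),'p23':(417,182.6,40,66,20),'p69':(407,227,40,66,20)}
ca={'red':(639.4,143.4,159,170,18),'ochre':(619.3,201.5,159,170,18),'green':(598.6,259.4,159,170,18),'black':(577.7,318,159,170,18)}
for n in('wrist','scene'):
    f=grab(n);P=cloud(f);print(n);fits(f,P,po);fits(f,P,ca)
E
python3 chk.py
```

```text
eef [608.7 197.3 180.8] pads [609.2 196.4 231.7] [  6.6  19.6  81.3   1.1  79.6 -12.5]
wrist
p-69 635 circ [435.6  92.6] 11.2 mean [438.2  95.   51.8] zmed 53.7
p-23 none
p23 none
p69 none
red none
ochre 964 circ [617.6 201.3] 10.6 mean [617.3 201.9 161.9] zmed 162.2
green 1260 circ [597.1 259.3] 10.6 mean [596.9 259.5 161.7] zmed 162.0
black 212 circ [578.8 311.2] 7.5 mean [579.2 309.9 160.7] zmed 160.5
scene
p-69 28 circ [443.   92.4] 9.3 mean [446.4  93.   47.6] zmed 47.8
p-23 none
p23 none
p69 none
red none
ochre 30 circ [621.6 202.2] 9.8 mean [624.  203.5 160.8] zmed 160.7
green 54 circ [600.4 259.9] 9.9 mean [600.3 260.1 160.9] zmed 160.6
black 50 circ [580.2 318.5] 9.9 mean [579.9 318.9 161.1] zmed 160.7
```

Red is in its pocket, with its top at about 54. Next is ochre.

>>> servo_tool --motion '[{"x": 9.5,"y": 5,"z": 0,"twist": 0,"grip": 0},{"x": 0,"y": 0,"z": -20,"twist": 0,"grip": 0},{"x": 0,"y": 0,"z": -35,"twist": 0,"grip": 0},{"x": 0,"y": 0,"z": -22,"twist": 0,"grip": 0},{"x": 0,"y": 0,"z": 0,"twist": 0,"grip": 0}]'

```text
clock: 42.75
eef_pos: [616.3, 202.4, 100.0]
tool_rot: [[-0.324, 0.946, -0.016], [0.946, 0.325, 0.017], [0.021, -0.01, -1.0]]
wrist_force: [-0.3, 1.0, 1.1]
grip_width: 85.2
gripper_force: 0.0
```

>>> servo_tool --motion '[{"x": 0,"y": 0,"z": 0,"twist": 0,"grip": 1},{"x": 0,"y": 0,"z": 0,"twist": 0,"grip": 1},{"x": 0,"y": 0,"z": 0,"twist": 0,"grip": 1},{"x": 0,"y": 0,"z": 0,"twist": 0,"grip": 1},{"x": 0,"y": 0,"z": 0,"twist": 0,"grip": 1}]'

```text
clock: 43.38
eef_pos: [619.4, 202.9, 104.6]
tool_rot: [[-0.324, 0.946, -0.008], [0.946, 0.325, 0.018], [0.02, -0.002, -1.0]]
wrist_force: [-0.8, -0.2, 2.6]
grip_width: 20.9
gripper_force: 24.5
```

>>> servo_tool --motion '[{"x": 0,"y": 0,"z": 15,"twist": 0,"grip": 1},{"x": 0,"y": 0,"z": 25,"twist": 0,"grip": 1},{"x": 0,"y": 0,"z": 25,"twist": 0,"grip": 1},{"x": -20,"y": -10,"z": 0,"twist": -2,"grip": 1},{"x": -50,"y": -16,"z": 0,"twist": -2,"grip": 1}]'

```text
clock: 44.0
eef_pos: [549.9, 176.5, 170.4]
tool_rot: [[-0.257, 0.967, -0.005], [0.966, 0.257, 0.019], [0.019, -0.0, -1.0]]
wrist_force: [-0.6, 0.0, 1.0]
grip_width: 20.7
gripper_force: 24.6
```

>>> servo_tool --motion '[{"x": -50,"y": -16,"z": 0,"twist": -2,"grip": 1},{"x": -50,"y": -16,"z": -40,"twist": 0,"grip": 1},{"x": -20,"y": -4,"z": -40,"twist": 0,"grip": 1},{"x": 0,"y": 0,"z": -20,"twist": 0,"grip": 1},{"x": 0,"y": 0,"z": 0,"twist": 0,"grip": 1}]'

```text
clock: 44.62
eef_pos: [430.5, 141.6, 70.5]
tool_rot: [[-0.224, 0.975, -0.01], [0.974, 0.224, 0.019], [0.02, -0.005, -1.0]]
wrist_force: [0.5, 0.9, 0.2]
grip_width: 21.0
gripper_force: 24.6
```

>>> servo_tool --motion '[{"x": 0,"y": 0,"z": 0,"twist": 0,"grip": 1},{"x": 0,"y": 0,"z": 0,"twist": 0,"grip": 1}]'

```text
clock: 44.88
eef_pos: [433.1, 141.8, 72.5]
tool_rot: [[-0.224, 0.975, -0.005], [0.974, 0.224, 0.019], [0.019, -0.0, -1.0]]
wrist_force: [-0.1, 0.3, -0.1]
grip_width: 21.0
gripper_force: 24.6
```

```bash
python3 blk.py p3.png
```

```text
eef [433.1 141.8  72.5] pads [433.3 140.8 123.5] [  2.   -0.5 117.1   1.2  63.6 -11.4]
rect [array([417.8, 178.8]), array([ 56.1, 152.3]), np.float64(12.5)]
pocket [407.2 227.2] [29.2 28.6] 12.9
pocket [417.  183.4] [29.2 28.5] 12.9
pocket [426.6 139.2] [28.9 27.9] 12.9
```

>>> servo_tool --motion '[{"x": -5.5,"y": -2,"z": 0,"twist": 0,"grip": 1},{"x": 0,"y": 0,"z": -20,"twist": 0,"grip": 1},{"x": 0,"y": 0,"z": -18,"twist": 0,"grip": 1},{"x": 0,"y": 0,"z": 0,"twist": 0,"grip": 1},{"x": 0,"y": 0,"z": 0,"twist": 0,"grip": 1}]'

```text
clock: 45.55
eef_pos: [426.6, 139.6, 33.8]
tool_rot: [[-0.224, 0.975, -0.007], [0.974, 0.224, 0.019], [0.02, -0.002, -1.0]]
wrist_force: [-0.3, 0.3, -0.2]
grip_width: 21.1
gripper_force: 24.6
```

>>> servo_tool --motion '[{"x": 0,"y": 0,"z": -15,"twist": 0,"grip": 1},{"x": 0,"y": 0,"z": -12,"twist": 0,"grip": 1},{"x": 0,"y": 0,"z": -8,"twist": 0,"grip": 1},{"x": 0,"y": 0,"z": 0,"twist": 0,"grip": 1},{"x": 0,"y": 0,"z": 0,"twist": 0,"grip": 1}]'

```text
clock: 46.18
eef_pos: [426.0, 139.7, -2.3]
tool_rot: [[-0.224, 0.975, -0.008], [0.974, 0.224, 0.019], [0.02, -0.003, -1.0]]
wrist_force: [0.3, 0.9, 0.2]
grip_width: 21.0
gripper_force: 24.7
```

>>> servo_tool --motion '[{"x": 0,"y": 0,"z": 0,"twist": 0,"grip": 0.5},{"x": 0,"y": 0,"z": 0,"twist": 0,"grip": 0.5},{"x": 0,"y": 0,"z": 0,"twist": 0,"grip": 0.3},{"x": 0,"y": 0,"z": 30,"twist": 0,"grip": 0.3},{"x": 0,"y": 0,"z": 50,"twist": 0,"grip": 0}]'

```text
clock: 46.8
eef_pos: [424.2, 139.5, 77.4]
tool_rot: [[-0.224, 0.975, -0.012], [0.974, 0.224, 0.019], [0.021, -0.008, -1.0]]
wrist_force: [1.2, -0.5, -0.0]
grip_width: 75.7
gripper_force: 0.0
```

>>> servo_tool --motion '[{"x": 10,"y": 10,"z": 60,"twist": 2,"grip": 0},{"x": 45,"y": 30,"z": 50,"twist": 2,"grip": 0},{"x": 45,"y": 32,"z": 0,"twist": 2,"grip": 0},{"x": 45,"y": 32,"z": 0,"twist": 0,"grip": 0},{"x": 24,"y": 16,"z": 0,"twist": 0,"grip": 0}]'

```text
clock: 47.42
eef_pos: [589.8, 256.5, 180.0]
tool_rot: [[-0.325, 0.946, -0.009], [0.945, 0.325, 0.018], [0.02, -0.003, -1.0]]
wrist_force: [-0.3, -0.3, -0.2]
grip_width: 85.6
gripper_force: 0.0
```

>>> servo_tool --motion '[{"x": 0,"y": 0,"z": 0,"twist": 0,"grip": 0},{"x": 0,"y": 0,"z": 0,"twist": 0,"grip": 0}]'

```text
clock: 47.68
eef_pos: [587.7, 254.8, 180.2]
tool_rot: [[-0.324, 0.946, -0.01], [0.946, 0.325, 0.017], [0.02, -0.004, -1.0]]
wrist_force: [-0.9, -0.3, -0.1]
grip_width: 85.3
gripper_force: 0.0
```

```bash
python3 chk.py
```

```text
eef [587.7 254.8 180.2] pads [588.2 253.9 231.1] [12.1 19.6 81.3  1.1 79.4 -7.1]
wrist
p-69 591 circ [436.   92.6] 11.0 mean [437.6  95.6  51.4] zmed 53.4
p-23 620 circ [426.  138.8] 10.8 mean [428.  141.5  51.7] zmed 53.7
p23 none
p69 none
red none
ochre none
green 970 circ [597.1 259.6] 10.6 mean [596.6 260.2 161.9] zmed 162.1
black 1264 circ [576.3 317.8] 10.6 mean [576.2 317.9 161.7] zmed 162.0
scene
p-69 72 circ [439.4  93.4] 11.0 mean [440.8  94.2  50.4] zmed 51.4
p-23 76 circ [429.2 138.7] 11.9 mean [431.1 140.1  50. ] zmed 50.6
p23 none
p69 none
red none
ochre none
green 33 circ [601.2 260.7] 10.5 mean [603.5 260.7 160.5] zmed 160.3
black 53 circ [579.5 318.8] 9.9 mean [578.9 318.9 161. ] zmed 160.7
```

Ochre is in. Next is green.

>>> servo_tool --motion '[{"x": 10,"y": 6,"z": 0,"twist": 0,"grip": 0},{"x": 0,"y": 0,"z": -20,"twist": 0,"grip": 0},{"x": 0,"y": 0,"z": -35,"twist": 0,"grip": 0},{"x": 0,"y": 0,"z": -22,"twist": 0,"grip": 0},{"x": 0,"y": 0,"z": 0,"twist": 0,"grip": 0}]'

```text
clock: 48.4
eef_pos: [595.7, 260.4, 99.6]
tool_rot: [[-0.324, 0.946, -0.016], [0.946, 0.324, 0.016], [0.021, -0.01, -1.0]]
wrist_force: [0.0, -0.8, 0.5]
grip_width: 85.5
gripper_force: 0.0
```

>>> servo_tool --motion '[{"x": 0,"y": 0,"z": 0,"twist": 0,"grip": 1},{"x": 0,"y": 0,"z": 0,"twist": 0,"grip": 1},{"x": 0,"y": 0,"z": 0,"twist": 0,"grip": 1},{"x": 0,"y": 0,"z": 0,"twist": 0,"grip": 1},{"x": 0,"y": 0,"z": 0,"twist": 0,"grip": 1}]'

```text
clock: 49.02
eef_pos: [598.8, 261.2, 104.3]
tool_rot: [[-0.325, 0.946, -0.008], [0.946, 0.325, 0.018], [0.02, -0.002, -1.0]]
wrist_force: [0.0, 0.1, 3.8]
grip_width: 21.4
gripper_force: 25.8
```

>>> servo_tool --motion '[{"x": 0,"y": 0,"z": 15,"twist": 0,"grip": 1},{"x": 0,"y": 0,"z": 25,"twist": 0,"grip": 1},{"x": 0,"y": 0,"z": 25,"twist": 0,"grip": 1},{"x": -20,"y": -10,"z": 0,"twist": -2,"grip": 1},{"x": -50,"y": -20,"z": 0,"twist": -2,"grip": 1}]'

```text
clock: 49.65
eef_pos: [529.3, 230.9, 169.9]
tool_rot: [[-0.257, 0.967, -0.005], [0.966, 0.257, 0.019], [0.02, -0.0, -1.0]]
wrist_force: [-1.3, -0.2, 0.1]
grip_width: 21.0
gripper_force: 25.6
```

>>> servo_tool --motion '[{"x": -50,"y": -20,"z": 0,"twist": -2,"grip": 1},{"x": -48,"y": -20,"z": -40,"twist": 0,"grip": 1},{"x": -16,"y": -7,"z": -40,"twist": 0,"grip": 1},{"x": 0,"y": 0,"z": -20,"twist": 0,"grip": 1},{"x": 0,"y": 0,"z": 0,"twist": 0,"grip": 1}]'

```text
clock: 50.28
eef_pos: [415.4, 184.8, 69.7]
tool_rot: [[-0.224, 0.975, -0.01], [0.974, 0.224, 0.018], [0.02, -0.006, -1.0]]
wrist_force: [0.1, 0.2, -0.3]
grip_width: 21.2
gripper_force: 25.6
```

>>> servo_tool --motion '[{"x": 0,"y": 0,"z": 0,"twist": 0,"grip": 1},{"x": 0,"y": 0,"z": 0,"twist": 0,"grip": 1},{"x": 0,"y": 0,"z": 0,"twist": 0,"grip": 1}]'

```text
clock: 50.65
eef_pos: [417.4, 185.2, 71.2]
tool_rot: [[-0.224, 0.975, -0.006], [0.974, 0.224, 0.019], [0.02, -0.002, -1.0]]
wrist_force: [-0.3, 0.3, -0.8]
grip_width: 21.3
gripper_force: 25.6
```

```bash
python3 blk.py p4.png
```

```text
eef [417.4 185.2  71.2] pads [417.7 184.2 122.2] [  7.9  -0.3 117.1   1.2  63.4  -5.7]
rect [array([412.7, 201.7]), array([ 56.1, 105.3]), np.float64(12.5)]
pocket [406.8 228.3] [29.3 28.4] 12.9
pocket [416.6 184.1] [29.1 27.1] 12.9
pocket [446.7  98. ] [ 7.6 25.1] 13.7
```

>>> servo_tool --motion '[{"x": -0.5,"y": -1,"z": -20,"twist": 0,"grip": 1},{"x": 0,"y": 0,"z": -17,"twist": 0,"grip": 1},{"x": 0,"y": 0,"z": 0,"twist": 0,"grip": 1},{"x": 0,"y": 0,"z": -15,"twist": 0,"grip": 1},{"x": 0,"y": 0,"z": -12,"twist": 0,"grip": 1}]'

```text
clock: 51.32
eef_pos: [416.3, 184.1, 5.9]
tool_rot: [[-0.224, 0.975, -0.007], [0.974, 0.224, 0.019], [0.02, -0.003, -1.0]]
wrist_force: [-0.2, 0.1, -0.1]
grip_width: 21.0
gripper_force: 25.6
```

>>> servo_tool --motion '[{"x": 0,"y": 0,"z": -8,"twist": 0,"grip": 1},{"x": 0,"y": 0,"z": 0,"twist": 0,"grip": 1},{"x": 0,"y": 0,"z": 0,"twist": 0,"grip": 1}]'

```text
clock: 51.7
eef_pos: [416.2, 184.1, -1.6]
tool_rot: [[-0.224, 0.975, -0.007], [0.974, 0.224, 0.019], [0.02, -0.003, -1.0]]
wrist_force: [-0.4, 0.4, 0.5]
grip_width: 21.2
gripper_force: 25.7
```

>>> servo_tool --motion '[{"x": 0,"y": 0,"z": 0,"twist": 0,"grip": 0.5},{"x": 0,"y": 0,"z": 0,"twist": 0,"grip": 0.5},{"x": 0,"y": 0,"z": 0,"twist": 0,"grip": 0.3},{"x": 0,"y": 0,"z": 30,"twist": 0,"grip": 0.3},{"x": 0,"y": 0,"z": 50,"twist": 0,"grip": 0}]'

```text
clock: 52.32
eef_pos: [414.1, 183.7, 77.7]
tool_rot: [[-0.224, 0.975, -0.012], [0.974, 0.224, 0.018], [0.02, -0.008, -1.0]]
wrist_force: [1.2, -0.1, 0.3]
grip_width: 75.9
gripper_force: 0.0
```

>>> servo_tool --motion '[{"x": 10,"y": 10,"z": 60,"twist": 2,"grip": 0},{"x": 45,"y": 33,"z": 50,"twist": 2,"grip": 0},{"x": 45,"y": 35,"z": 0,"twist": 2,"grip": 0},{"x": 42,"y": 35,"z": 0,"twist": 0,"grip": 0},{"x": 17,"y": 18,"z": 0,"twist": 0,"grip": 0}]'

```text
clock: 52.95
eef_pos: [569.1, 311.0, 179.5]
tool_rot: [[-0.325, 0.946, -0.009], [0.946, 0.325, 0.018], [0.02, -0.003, -1.0]]
wrist_force: [0.0, -0.5, 0.6]
grip_width: 85.3
gripper_force: 0.0
```

>>> servo_tool --motion '[{"x": 0,"y": 0,"z": 0,"twist": 0,"grip": 0},{"x": 0,"y": 0,"z": 0,"twist": 0,"grip": 0}]'

```text
clock: 53.2
eef_pos: [566.9, 309.0, 179.8]
tool_rot: [[-0.324, 0.946, -0.01], [0.946, 0.325, 0.017], [0.02, -0.004, -1.0]]
wrist_force: [-0.6, -0.1, 0.6]
grip_width: 85.4
gripper_force: 0.0
```

```bash
python3 chk.py
```

```text
eef [566.9 309.  179.8] pads [567.5 308.1 230.8] [17.3 20.3 80.5  1.1 79.5 -1.9]
wrist
p-69 none
p-23 569 circ [425.3 138.7] 11.5 mean [427.4 142.2  51.5] zmed 53.4
p23 608 circ [416.6 183.4] 11.0 mean [418.2 186.2  51.6] zmed 53.5
p69 none
red none
ochre none
green none
black 985 circ [576.3 318.1] 10.6 mean [575.9 318.6 161.8] zmed 162.1
scene
p-69 72 circ [439.   92.8] 11.1 mean [441.   94.3  50.7] zmed 51.5
p-23 73 circ [429.1 138.9] 11.4 mean [431.1 140.4  51. ] zmed 51.5
p23 79 circ [419.2 185.1] 11.9 mean [421.5 184.5  50.6] zmed 51.9
p69 none
red none
ochre none
green none
black 31 circ [580.5 319.7] 8.8 mean [582.  319.4 160.9] zmed 160.6
```

Green is in. Next is black.

>>> servo_tool --motion '[{"x": 9.8,"y": 10,"z": 0,"twist": 0,"grip": 0},{"x": 0,"y": 0,"z": -20,"twist": 0,"grip": 0},{"x": 0,"y": 0,"z": -35,"twist": 0,"grip": 0},{"x": 0,"y": 0,"z": -22,"twist": 0,"grip": 0},{"x": 0,"y": 0,"z": 0,"twist": 0,"grip": 0}]'

```text
clock: 53.92
eef_pos: [574.5, 318.2, 99.4]
tool_rot: [[-0.324, 0.946, -0.016], [0.946, 0.324, 0.016], [0.02, -0.01, -1.0]]
wrist_force: [-0.4, -0.6, 0.5]
grip_width: 85.5
gripper_force: 0.0
```

>>> servo_tool --motion '[{"x": 0,"y": 0,"z": 0,"twist": 0,"grip": 1},{"x": 0,"y": 0,"z": 0,"twist": 0,"grip": 1},{"x": 0,"y": 0,"z": 0,"twist": 0,"grip": 1},{"x": 0,"y": 0,"z": 0,"twist": 0,"grip": 1},{"x": 0,"y": 0,"z": 0,"twist": 0,"grip": 1}]'

```text
clock: 54.55
eef_pos: [577.8, 319.7, 103.8]
tool_rot: [[-0.325, 0.946, -0.008], [0.946, 0.325, 0.018], [0.02, -0.002, -1.0]]
wrist_force: [-0.4, 0.4, 3.2]
grip_width: 21.1
gripper_force: 24.4
```

>>> servo_tool --motion '[{"x": 0,"y": 0,"z": 15,"twist": 0,"grip": 1},{"x": 0,"y": 0,"z": 25,"twist": 0,"grip": 1},{"x": 0,"y": 0,"z": 25,"twist": 0,"grip": 1},{"x": -20,"y": -10,"z": 0,"twist": -2,"grip": 1},{"x": -50,"y": -26,"z": 0,"twist": -2,"grip": 1}]'

```text
clock: 55.18
eef_pos: [508.4, 283.6, 169.4]
tool_rot: [[-0.257, 0.966, -0.005], [0.966, 0.257, 0.019], [0.02, -0.0, -1.0]]
wrist_force: [0.2, 0.1, 0.7]
grip_width: 21.0
gripper_force: 24.6
```

>>> servo_tool --motion '[{"x": -50,"y": -26,"z": 0,"twist": -2,"grip": 1},{"x": -42,"y": -22,"z": -40,"twist": 0,"grip": 1},{"x": -11,"y": -7,"z": -40,"twist": 0,"grip": 1},{"x": 0,"y": 0,"z": -20,"twist": 0,"grip": 1},{"x": 0,"y": 0,"z": 0,"twist": 0,"grip": 1}]'

```text
clock: 55.8
eef_pos: [403.3, 228.3, 67.4]
tool_rot: [[-0.224, 0.975, -0.01], [0.974, 0.224, 0.018], [0.02, -0.006, -1.0]]
wrist_force: [0.3, -0.7, 0.1]
grip_width: 20.8
gripper_force: 24.6
```

>>> servo_tool --motion '[{"x": 0,"y": 0,"z": 0,"twist": 0,"grip": 1},{"x": 0,"y": 0,"z": 0,"twist": 0,"grip": 1},{"x": 0,"y": 0,"z": 0,"twist": 0,"grip": 1}]'

```text
clock: 56.18
eef_pos: [405.2, 228.8, 68.9]
tool_rot: [[-0.224, 0.975, -0.006], [0.974, 0.224, 0.019], [0.02, -0.002, -1.0]]
wrist_force: [-0.7, 0.7, 0.1]
grip_width: 21.1
gripper_force: 24.6
```

```bash
python3 blk.py p5.png
```

```text
eef [405.2 228.8  68.9] pads [405.5 227.8 119.9] [1.370e+01 1.200e+00 1.159e+02 1.300e+00 6.300e+01 1.000e-01]
rect [array([407.3, 225.5]), array([56.1, 59.3]), np.float64(12.5)]
pocket [406.4 229.2] [29.3 27. ] 11.4
pocket [436.9 143.5] [ 6.2 24.1] 13.8
```

>>> servo_tool --motion '[{"x": 1.5,"y": 0,"z": -20,"twist": 0,"grip": 1},{"x": 0,"y": 0,"z": -15,"twist": 0,"grip": 1},{"x": 0,"y": 0,"z": 0,"twist": 0,"grip": 1},{"x": 0,"y": 0,"z": -15,"twist": 0,"grip": 1},{"x": 0,"y": 0,"z": -12,"twist": 0,"grip": 1}]'

```text
clock: 56.85
eef_pos: [405.9, 228.6, 5.4]
tool_rot: [[-0.224, 0.975, -0.007], [0.974, 0.224, 0.019], [0.02, -0.003, -1.0]]
wrist_force: [-0.2, 0.4, -0.8]
grip_width: 21.0
gripper_force: 24.6
```

>>> servo_tool --motion '[{"x": 0,"y": 0,"z": -8,"twist": 0,"grip": 1},{"x": 0,"y": 0,"z": 0,"twist": 0,"grip": 1},{"x": 0,"y": 0,"z": 0,"twist": 0,"grip": 1}]'

```text
clock: 57.22
eef_pos: [406.3, 228.7, -1.7]
tool_rot: [[-0.224, 0.975, -0.007], [0.974, 0.224, 0.019], [0.02, -0.002, -1.0]]
wrist_force: [0.1, 0.3, 0.3]
grip_width: 20.8
gripper_force: 24.4
```

>>> servo_tool --motion '[{"x": 0,"y": 0,"z": 0,"twist": 0,"grip": 0.5},{"x": 0,"y": 0,"z": 0,"twist": 0,"grip": 0.5},{"x": 0,"y": 0,"z": 0,"twist": 0,"grip": 0.3},{"x": 0,"y": 0,"z": 30,"twist": 0,"grip": 0.3},{"x": 0,"y": 0,"z": 50,"twist": 0,"grip": 0}]'

```text
clock: 57.85
eef_pos: [404.1, 228.1, 77.4]
tool_rot: [[-0.224, 0.975, -0.012], [0.974, 0.224, 0.018], [0.02, -0.008, -1.0]]
wrist_force: [0.6, 0.6, -0.1]
grip_width: 75.9
gripper_force: 0.0
```

>>> servo_tool --motion '[{"x": 0,"y": 0,"z": 60,"twist": 0,"grip": 0},{"x": -30,"y": 45,"z": 30,"twist": 0,"grip": 0},{"x": -30,"y": 50,"z": 0,"twist": 0,"grip": 0},{"x": -30,"y": 50,"z": 0,"twist": 0,"grip": 0},{"x": -20,"y": 40,"z": 0,"twist": 0,"grip": 0}]'

```text
clock: 58.48
eef_pos: [294.4, 415.3, 168.3]
tool_rot: [[-0.225, 0.974, -0.007], [0.974, 0.225, 0.019], [0.02, -0.003, -1.0]]
wrist_force: [1.0, -0.1, -0.4]
grip_width: 85.7
gripper_force: 0.0
```

>>> servo_tool --motion '[{"x": 0,"y": 0,"z": 0,"twist": 0,"grip": 0},{"x": 0,"y": 0,"z": 0,"twist": 0,"grip": 0},{"x": 0,"y": 0,"z": 0,"twist": 0,"grip": 0},{"x": 0,"y": 0,"z": 0,"twist": 0,"grip": 0}]'

```text
clock: 58.98
eef_pos: [296.5, 412.9, 168.1]
tool_rot: [[-0.222, 0.975, -0.007], [0.975, 0.222, 0.019], [0.02, -0.003, -1.0]]
wrist_force: [0.1, 0.4, 0.6]
grip_width: 85.4
gripper_force: 0.0
```

```bash
python3 chk.py
python3 - <<'E'
from h import *
from fit import fits,edges
for n in('top','scene'):
    f=grab(n);P=cloud(f); fits(f,P,{'brush':(608,-13,125,200,45),'brushtop':(608,-13,160,200,45),'lid':(437,-152,29,42,50)})
    H=cv2.cvtColor(f['frame'],cv2.COLOR_BGR2HSV); h,s=H[...,0],H[...,1]
    edges(f,(h>80)&(h<130)&(s>12)&(np.abs(P[...,0]-430)<90)&(np.abs(P[...,1]+160)<90)&(P[...,2]<20),12)
    cv2.imwrite(f'pics/z_{n}.png',f['frame'])
a=cv2.imread('pics/z_scene.png'); cv2.imwrite('pics/z.png',cv2.resize(a[90:360,140:480],(756,600)))
E
```

```text
eef [296.5 412.9 168.1] pads [296.9 411.9 219.1] [ 39.9   0.2 104.8   1.1  74.7  26.8]
wrist
p-69 none
p-23 none
p23 none
p69 196 circ [405.3 230.5] 9.5 mean [406.2 235.7  48.5] zmed 49.2
red none
ochre none
green none
black none
scene
p-69 72 circ [439.   93.9] 11.3 mean [440.9  94.5  50.7] zmed 51.4
p-23 74 circ [428.2 138.6] 11.7 mean [430.7 140.2  50.3] zmed 51.2
p23 78 circ [419.7 185.3] 11.5 mean [421.3 184.6  50.4] zmed 52.0
p69 71 circ [409.3 228.6] 11.2 mean [411.6 228.9  51.3] zmed 52.1
red none
ochre none
green none
black none
brush 25 circ [606.8  -5.7] 12.5 mean [605.1 -12.2 161.6] zmed 167.6
brushtop 17 circ [606.7 -12.6] 6.4 mean [606.  -13.1 171. ] zmed 170.7
lid 267 circ [ 436.5 -151.3] 31.0 mean [ 435.6 -151.6   34.3] zmed 34.4
rect [array([ 435.9, -153.3]), array([129.5, 127. ]), np.float64(88.6)]
brush 100 circ [610.4 -12.3] 6.8 mean [612.4 -10.6 153.4] zmed 154.0
brushtop 40 circ [610.2 -11.7] 6.4 mean [611.6 -11.3 169.1] zmed 169.5
lid 326 circ [ 439.1 -149.8] 32.1 mean [ 440.5 -150.6   32.9] zmed 32.9
rect [array([ 437.7, -152. ]), array([130.4, 129.8]), np.float64(89.0)]
```

View pics/z.png

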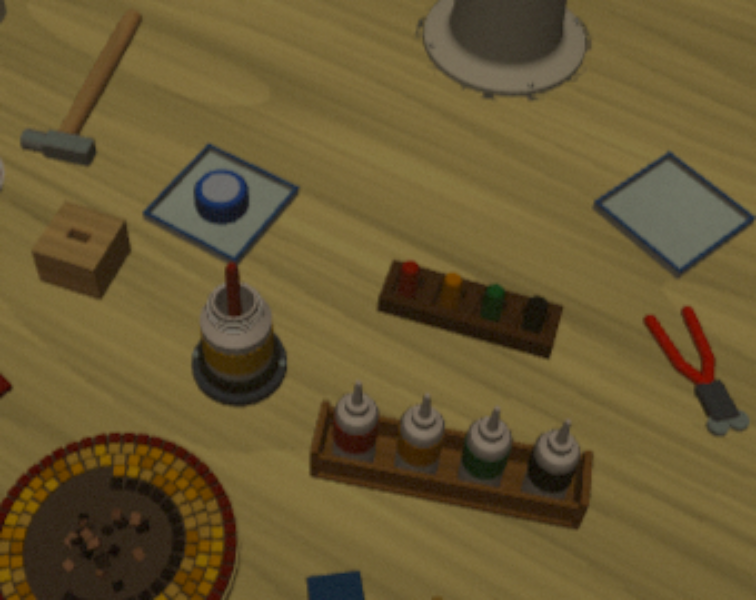

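The final picture shows the lid flat in the tray (221,193), the brush upright in the jar (232,290), and the four caps in their pockets (410–537, 275–312). All four nozzles are bare. Handing in.

```bash
python3 -c "
from bench import robot
print(robot.sign_off())"
```

```text
the job is handed in; nothing more can be done
None
```

The job is handed in at about 59 s: the lid lies flat and top up in the tray, the brush stands bristles down in the open jar, and all four dust caps are upright in their own pockets, all confirmed by the last camera check; hand-in gave no verdict.

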